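# Drive the self-tapping screw that fixes a handpiece cradle

## Robot

A 6-joint arm with a two-finger parallel gripper is mounted at the origin on a cart in front of the work surface, level with it; the furniture and walls round the work are solid. World frame = base frame: x ahead of the robot, y to its left, z up, the work surface at z = 0. Lengths are in mm, angles in rad, forces in N, time in s.
With the tool pointing down it reaches from about 300 to 950 mm from the base axis. Payload 3.1 kg.
Tool frame: the origin (TCP) lies at the centre of the arm's flange, where the gripper is bolted on; the fingertips stand 173 mm ahead of it and the grasp point (between the pads) lies 155 mm ahead of it; x points along the fingers, y is the direction in which the jaws open and shut, and the axes are right-handed (so a half turn about x gives the same grasp; the last joint's range is limited). The gripper opens to 85 mm and grips with 20 to 120 N. Pads are 22 mm wide; open, the fingers measure 114 mm over their backs; the gripper's body (76 mm by 85 mm) begins 54 mm behind the grasp point. The pads swing forward as they close: fully open they stand 13 mm farther back than shut.
Start: joints at [-1.226, 0.308, 1.634, -0, 1.2, -0.07], TCP at [251.855, -572.017, 404.672] pointing down, gripper open.
Joint ranges: [-3.06, 3.06], [-0.79, 1.96], [0.05, 2.63], [-1.19, 4.34], [0.05, 2.64], [-2.94, 2.94]. Speed limits (rad/s): [2.79, 2.79, 3.14, 3.14, 3.14, 3.14].

## Interface

Orientations are given as a rotation vector (axis times angle).
In Python, from cell import env, vision, job_done gives the robot as it stands. The module is installed in compiled form; this text tells all that it offers.
- The arm moves only by the tool move_arm, never from a script. Its argument "steps" is a list of rows, each an object of numbers: "tx", "ty", "tz": the shift along the world's x, y, z in units of 0.25 m (1.0 is 0.25 m); "rx", "ry", "rz": the turn, a rotation vector about the world's x, y, z in units of 90 degrees (1.0 is 90 degrees); "hand": the opening, from 0 (shut) to 1 (fully open). A call has exactly 5 rows; each row is the pose to reach, as a shift and turn from the pose commanded when the call began; what a row does not reach only later rows make up. A row lasts 1/12 s, in which the tool goes at most 41.7 mm and 7.16 degrees, less where a joint would pass 70% of its speed; a pose out of reach is approached as far as the arm can. A call with a number of a shift or a turn outside -1 to 1 is refused whole. A call with a gripper value outside its range is refused whole. The fingers move at their own pace and stop on an object; the grip force is fixed at half the most. Time passes only in rows, so rows that repeat a pose let the fingers close, or fill a call up. It gives the time, the measured TCP pose, the force and the opening at its end, in the units of the state.
- env.sense(): the state, without advancing time (a new reading comes with each control period).
- vision.read_camera(name): name is "scene" or "top" or "wrist"; returns a dict with "image" (420x560x3 uint8, red, green, blue), "range_z" (420x560 float32, mm along the optical axis (not along the pixel's ray), 0 where there is no reading), "K" (3x3 intrinsics, pixels), "position" and "orientation" of the camera in the world. Camera axes: x right, y up, looking along -z (the intrinsics and any distortion apply to the point x, -y, -z); pixel columns grow to the right and rows downward; lengths in mm; the calibration is good to about 2 mm. The wrist camera is an equidistant fisheye: a pixel r from the principal point sees the ray r / f radians off the axis. A picture is of the moment at which its call begins.
- job_done(): hands the job in, once; it reports no verdict.
The state is a dict: "time": time; "joints": joint angles; "joint_vel": joint speeds; "joint_efforts": joint torques, N m; "eef_pos": TCP position; "ee_rot": TCP orientation; "force": force on the tool from outside, world axes, zero at the start; "torque": the same for the moment, N m; "width": finger opening in mm.
Only numpy, scipy, OpenCV 4.12 (cv2) and the standard library are available. Lean on these libraries where they do the work, as an engineer would, in place of code of your own. Each camera call takes 0.05 s, during which the arm holds its last target.

## Task

The new handpiece cradle still has one brass square-headed self-tapping screw standing proud: take the red-handled nut driver out of its wooden stand, seat it squarely over that screw, and push firmly and steadily while turning clockwise so that the thread bites and the washer comes fully down on the cradle floor. Push neither so gently that the screw just spins and reams its hole nor so hard that you punch it into the soft foam board, and stop turning once it is home. Let go and leave the driver standing on the screw for the final check; do not disturb the things lying around.

Things in the scene. Friction and masses are not known exactly. Their poses are not given: they have to be found in the camera images.
- nut_driver: Loose nut driver, 116 mm tall, 0.14 kg, upright, socket down, in its stand, yaw arbitrary. Origin: centre of the socket mouth (lower end); z up along the shaft. Socket 23 mm in diameter to z = 26; shank 10 mm; black collar 32 mm wide at z = 48 to 54; red handle 26 x 26 mm square at z = 55 to 113, flats facing its own +-x and +-y.
- socket_mouth (a point): Centre of the open lower end of the nut driver's socket (its origin and axes). The square recess is 13.2 mm wide, sides parallel to the handle's flats; it fits over the screw's head in any of four turns. An adjustable stop inside is left at any depth from 8 to 12 mm above the mouth; it cannot be seen, so the bottom must be felt.
- driver_grip (a point): Point on the nut driver's axis at mid handle, 82 mm above the socket mouth: grip here from straight above, across two opposite flats. Let go, the driver stays standing on the screw.
- driver_stand: Fixed wooden stand 64 x 46 x 34 mm, origin under its centre, with a round hole 26 mm wide and 24 mm deep, 10 mm from the centre along its +x, in which the nut driver stands (socket mouth 10 mm above the bench).
- mount_block: Fixed white foam-board block 100 x 88 x 20 mm, origin under its centre. The grey cradle on it has its floor 26 mm above the bench and forks at its x = +-26 mm ends, tops 61 mm above the bench. Between them stand two brass square-headed screws: the proud one at (0, +15) mm, a finished one, already home, at (0, -15) mm.
- screw_head (a point): Centre of the top of the proud screw's head, 44.8 mm above the bench at the start; z up, x and y across the flats. Head 12 mm square, 13 mm tall, top edges chamfered 2.5 mm; a 17 mm washer below moves down with it. With the driver fully on, the socket mouth is 8 to 12 mm below this point.
- screw_crown: The chamfered crown of the proud screw's head, 2.5 mm high, flat on top: here the bottom of the driver's recess bears and the downward push is felt. Its origin and axes turn with the screw, 13 mm below the head's top.
- screw (a joint): Turn of the proud screw, rad, growing clockwise seen from above (screwing in); 0 at the start. Turning takes about 0.1 N m. Home is 4.2 rad from the start; about 1 rad of turning on the spot, without sinking, reams out the hole, and so does turning on past home, beyond 6 rad in all.
- screw_feed (a joint): Sink of the proud screw, m: 0 at the start, 0.004 when the washer rests on the cradle floor (hard stop). The thread draws 6 mm per turn (0.95 mm per rad) while pushed with 17 to 25 N (21 is best): with less it spins on the spot; beyond 25 N it is punched in like a nail and spoils the hole; over 32 N crushes the foam.
- cast_grey: Bystander, loose, to be left alone: grey plaster cast of a jaw, 49 x 60 x 36 mm.
- bur_block: Bystander, loose, to be left alone: aluminium bur block with upright burs, 32 x 68 x 47 mm.
- round_box: Bystander, loose, to be left alone: cream round box with lid, 56 mm in diameter, 35 mm tall.
- handpiece: Bystander, loose, to be left alone: black micromotor handpiece, 179 mm long, lying.
There are look-alikes about, which are no part of the job. Leave any green look-alike of the nut_driver alone.

How it is judged (in metres and radians):
On the way, in this order (a step that is already met when the one before it is completed fails the run):
1. the nut driver is seated over the proud screw's head (horizontal distance between socket_mouth and screw_head below 0.003 m and z of socket_mouth in the frame of screw_head below -0.006 m and angle between nut_driver's own z axis and vertical below 0.2 rad), for 0.2 s.
2. the first thread is cut: the screw has sunk 2 mm with the driver on it (all of step 1 and value of joint screw_feed above 0.002 m), for 0.2 s.
At the end, for the whole second after the job is handed in: The proud screw is home (sunk at least 3.4 of its 4.0 mm, so the washer is on the cradle floor) and the nut driver, released, stands at rest seated on the screw: its mouth within 3 mm of the screw's axis and at least 6 mm below the head's top, leaning less than 0.2 rad (all of step 1 and value of joint screw_feed above 0.0034 m and linear speed of nut_driver below 0.02 m/s); the robot touches nothing.
It fails at once if while driving (the screw turned by more than 0.2 rad) the driver bears down on its head with more than 32 N, which crushes the foam (contact force between nut_driver and screw_crown above 32 N and value of joint screw above 0.2 rad).
It fails at once if the screw is pushed in like a nail, more than 0.65 mm ahead of its thread (sunk past 1.2 mm before 0.58 rad of turn, 2.2 mm before 1.62 rad, or 3.2 mm before 2.67 rad) ((value of joint screw_feed above 0.0012 m and value of joint screw below 0.58 rad) or (value of joint screw_feed above 0.0022 m and value of joint screw below 1.62 rad) or (value of joint screw_feed above 0.0032 m and value of joint screw below 2.67 rad)).
It fails at once if the screw spins on the spot and reams its hole, or is overturned (1.5 rad of turn with less than 0.4 mm sunk, 3 rad with less than 1.8 mm, 4.6 rad with less than 3.3 mm, or more than 6 rad in all) ((value of joint screw above 1.5 rad and value of joint screw_feed below 0.0004 m) or (value of joint screw above 3 rad and value of joint screw_feed below 0.0018 m) or (value of joint screw above 4.6 rad and value of joint screw_feed below 0.0033 m) or value of joint screw above 6 rad).
It fails at once if the screw is touched by the fingers instead of the driver (contact force between the fingers and screw above 1 N).
It fails at once if the grey cast, the bur block, the round box or the handpiece is shifted by more than 20 mm (distance of any of cast_grey, bur_block, round_box, handpiece from where it was at the start of the episode above 0.02 m).
It also fails if it takes over 64 s, if anything falls off the work surface, if the arm or the gripper's body presses on something with over 40 N, if the wrist force passes 120 N, or if a joint passes its speed limit or range.

## Working session

There is one attempt and no reset: what is moved stays moved. The work goes in short steps, Python scripts to look and compute and a tool call to move; the robot and the scene stay as the last step left them, time stands still between calls to the robot, and variables do not carry over. Pictures are saved under pics/ and viewed, and the job is handed in when it is done.

Besides the shell and the picture viewer there is one more tool, called as name([rows], argument=value, ...), one row to a line, values as JSON. move_arm: Moves the arm, as the interface text tells. Shifts and turns lie within -1 to 1; 1 stands for 0.25 m of shift or 90 degrees of turn. Its arguments: {"type":"object","properties":{"steps":{"type":"array"}},"required":["steps"]}

```bash
mkdir -p pics; ls
python3 - <<'E'
from cell import env, vision
import cv2,numpy as np
s=env.sense(); print({k:np.round(v,3) for k,v in s.items()})
for n in ["scene","top"]:
    c=vision.read_camera(n); cv2.imwrite(f"pics/{n}0.png",c["image"][:,:,::-1]); np.savez(f"{n}0.npz",**c)
    print(n,c["K"],c["position"],c["orientation"],c["range_z"].min(),c["range_z"].max())
E
```

```text
pics
{'time': np.float64(0.0), 'joints': array([-1.226,  0.309,  1.635, -0.   ,  1.2  , -0.07 ]), 'joint_vel': array([-0.002, -0.   ,  0.   ,  0.002,  0.   , -0.001]), 'joint_efforts': array([ 1.0000e-03, -4.1525e+01, -2.7667e+01, -0.0000e+00,  1.0000e-02,
       -0.0000e+00]), 'eef_pos': array([ 251.736, -571.607,  403.457]), 'ee_rot': array([ 1.993,  0.422, -1.994]), 'force': array([ 0.302,  0.23 , -0.207]), 'torque': array([-0.023, -0.007, -0.007]), 'width': np.float64(85.434)}
scene [[538.77049184   0.         292.09717905]
 [  0.         538.77049184 206.04574614]
 [  0.           0.           1.        ]] [-229.93710214  314.89117247 1175.21442892] [ 0.42553031 -0.7281639  -1.96191136] 0.0 2528.4243
top [[540.97602953   0.         280.88412014]
 [  0.         540.97602953 203.82939016]
 [  0.           0.           1.        ]] [ 345.29601912 -116.74333135 1305.70877393] [ 0.13937275 -0.14507779 -1.54061119] 0.0 2175.0945
```

View pics/scene0.png

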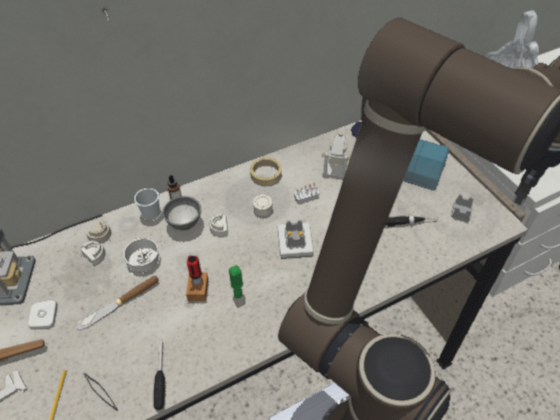

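View pics/top0.png

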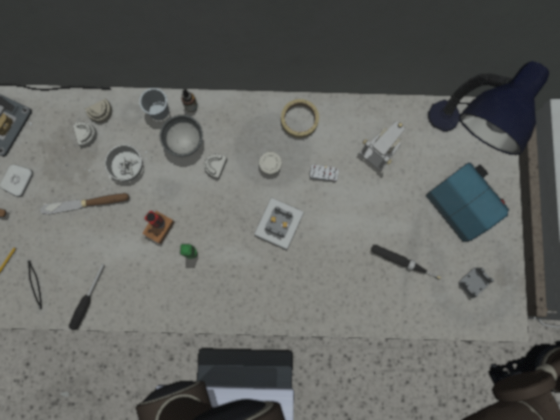

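The red-handled driver stands in its wooden stand at top (154,218) and scene (195,268). The green look-alike is at top (188,250). The white block with the cradle is at top (279,223). The grey piece at top (475,282) is another look-alike, with no white block. I'll confirm these with enlarged crops.

Run:
```python
import cv2,numpy as np
t=cv2.imread("pics/top0.png"); s=cv2.imread("pics/scene0.png")
a=cv2.resize(t[195:270,130:210],None,fx=5,fy=5,interpolation=cv2.INTER_CUBIC)
b=cv2.resize(t[190:260,240:320],None,fx=5,fy=5,interpolation=cv2.INTER_CUBIC)
h=min(a.shape[0],b.shape[0]);cv2.imwrite("pics/c1.png",np.hstack([a[:h],b[:h]]))
a=cv2.resize(s[245:315,170:250],None,fx=5,fy=5,interpolation=cv2.INTER_CUBIC)
b=cv2.resize(s[205:275,260:335],None,fx=5,fy=5,interpolation=cv2.INTER_CUBIC)
cv2.imwrite("pics/c2.png",np.hstack([a,b]))
```

```text
(no output)
```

View pics/c1.png

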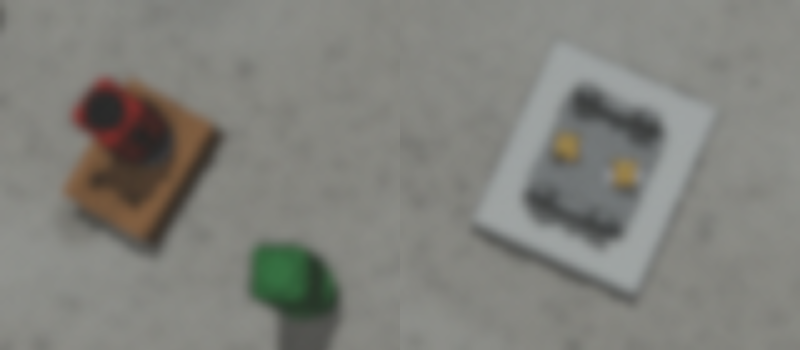

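View pics/c2.png

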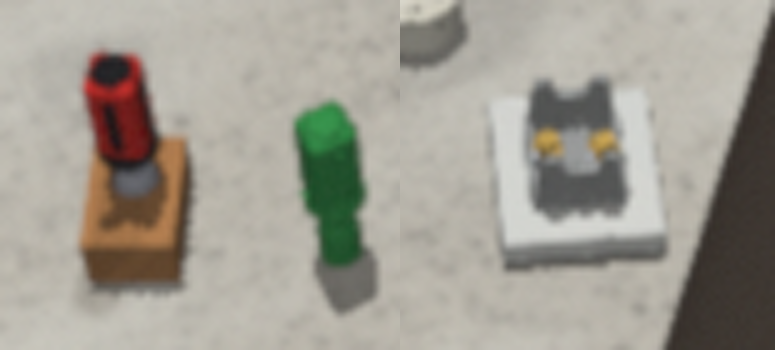

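The crops confirm the red driver in the wooden stand and the white block with two brass heads. Next I'll get coarse positions, then look closer with the wrist camera.

```bash
cat > h.py <<'E'
import cv2,numpy as np
from scipy.spatial.transform import Rotation as R
def load(f): return dict(np.load(f))
def ray(c,u,v,fish=False):
    K=c["K"]; x=(u-K[0,2])/K[0,0]; y=(v-K[1,2])/K[1,1]
    x=np.asarray(x,float);y=np.asarray(y,float)
    if fish:
        r=np.hypot(x,y)+1e-12; d=np.stack([np.sin(r)*x/r,-np.sin(r)*y/r,-np.cos(r)],-1)
    else: d=np.stack([x,-y,-np.ones_like(x)],-1)
    return d@R.from_rotvec(c["orientation"]).as_matrix().T
def plane(c,u,v,z,fish=False):
    d=ray(c,u,v,fish); p=c["position"]; return p+d*((z-p[2])/d[...,2])[...,None]
def pts(c,u,v,fish=False):
    d=ray(c,u,v,fish); Rm=R.from_rotvec(c["orientation"]).as_matrix()
    dz=-(d@Rm)[...,2]
    return c["position"]+d*(c["range_z"][np.asarray(v).astype(int),np.asarray(u).astype(int)]/dz)[...,None]
def tri(c1,p1,c2,p2,f1=False,f2=False):
    A=[];b=[]
    for c,p,f in((c1,p1,f1),(c2,p2,f2)):
        d=ray(c,p[0],p[1],f); d/=np.linalg.norm(d); M=np.eye(3)-np.outer(d,d); A.append(M);b.append(M@c["position"])
    return np.linalg.lstsq(np.vstack(A),np.hstack(b),rcond=None)[0]
E
python3 - <<'E'
from h import *
t=load("top0.npz"); s=load("scene0.npz")
for n,c in(("top",t),("scene",s)):
    im=c["image"].astype(int);hsv=cv2.cvtColor(c["image"],cv2.COLOR_RGB2HSV)
    m=(((hsv[...,0]<6)|(hsv[...,0]>174))&(hsv[...,1]>130)&(hsv[...,2]>60))
    y,x=np.nonzero(m); print(n,"red",len(x),x.mean(),y.mean())
    P=pts(c,x,y); print(P.mean(0),P.max(0))
    m=((hsv[...,0]>15)&(hsv[...,0]<28)&(hsv[...,1]>110)&(hsv[...,2]>100)).astype(np.uint8)
    k,l,st,ce=cv2.connectedComponentsWithStats(m)
    for i in range(1,k):
        if st[i,4]>6 and 200<ce[i][1]<250 and 250<ce[i][0]<320:
            y,x=np.nonzero(l==i);P=pts(c,x,y);print(" brass",ce[i],st[i,4],np.round(np.median(P,0),1),np.round(P.max(0)))
print(plane(t,np.array([153.,104/5+0+130]),np.array([217.,195+105/5]),113+10))
E
```

```text
top red 38 154.07894736842104 219.1315789473684
[521.53553942 161.5073426  119.71264851] [532.6932613  178.61481154 126.62340287]
 brass [273. 219.] 9 [ 540.3 -100.7   43.1] [543. -98.  47.]
scene red 161 193.6583850931677 267.44099378881987
[508.55713555 173.28504296 109.32315526] [ 534.55793436  314.89117247 1175.21442892]
 brass [289.    232.625] 16 [539.3 -99.8  42.7] [558. -94.  50.]
 brass [300.         232.85714286] 14 [ 527.4 -125.7   40.2] [ 541. -122.   44.]
[[525.7406926  163.44765412 123.        ]
 [527.84899145 168.45377407 123.        ]]
```

move_arm([
  {"tx": 0.43,"ty": 0.71},
  {"tx": 0.43,"ty": 0.71},
  {"tx": 0.43,"ty": 0.71},
  {"tx": 0.43,"ty": 0.71},
  {"tx": 0.43,"ty": 0.71},
])

```text
invalid input
```

move_arm([
  {"tx": 0.43,"ty": 0.71},
  {"tx": 0.43,"ty": 0.71},
  {"tx": 0.43,"ty": 0.71},
  {"tx": 0.43,"ty": 0.71},
  {"tx": 0.43,"ty": 0.71},
])

```text
invalid input
```

```bash
cat > snap.py <<'E'
import sys
from cell import env,vision
from h import *
n=sys.argv[1]; w=sys.argv[2] if len(sys.argv)>2 else "wrist"
c=vision.read_camera(w); np.savez(f"{n}.npz",**c); cv2.imwrite(f"pics/{n}.png",c["image"][:,:,::-1])
s=env.sense()
m=R.from_rotvec(s["ee_rot"]).as_matrix()
print("t",round(float(s["time"]),2),"pos",np.round(s["eef_pos"],2),"x",np.round(m[:,0],4),"y",np.round(m[:,1],4),"F",np.round(s["force"],2),"T",np.round(s["torque"],3),"w",round(float(s["width"]),1),"q",np.round(s["joints"],3))
print(np.round(c["K"],1).tolist(),np.round(c["position"],1),np.round(c["orientation"],3))
E
python3 snap.py w1
```

```text
t 0.15 pos [ 251.75 -571.71  403.72] x [-6.0e-04  1.7e-03 -1.0e+00] y [ 0.403  -0.9152 -0.0018] F [-0.59  0.58 -0.23] T [-0.002 -0.007 -0.069] w 85.4 q [-1.226  0.309  1.635 -0.     1.2   -0.07 ]
[[325.2, 0.0, 288.1], [0.0, 325.2, 213.2], [0.0, 0.0, 1.0]] [ 313.2 -543.6  372. ] [-0.238  0.157 -1.148]
```

View pics/w1.png

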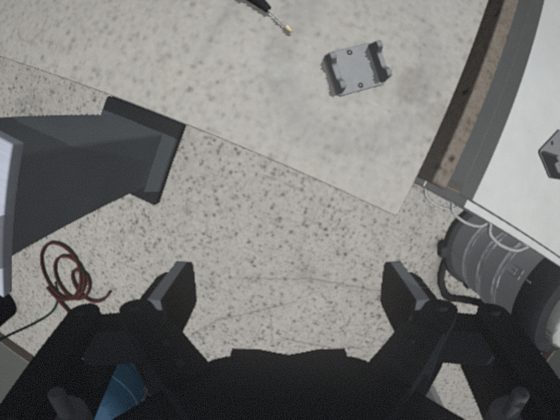

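move_arm([
  {"tx": 0.43,"ty": 0.71,"tz": 0,"rx": 0,"ry": 0,"rz": 0,"hand": 1},
  {"tx": 0.43,"ty": 0.71,"tz": 0,"rx": 0,"ry": 0,"rz": 0,"hand": 1},
  {"tx": 0.43,"ty": 0.71,"tz": 0,"rx": 0,"ry": 0,"rz": 0,"hand": 1},
  {"tx": 0.43,"ty": 0.71,"tz": 0,"rx": 0,"ry": 0,"rz": 0,"hand": 1},
  {"tx": 0.43,"ty": 0.71,"tz": 0,"rx": 0,"ry": 0,"rz": 0,"hand": 1},
])

```text
time: 0.57
eef_pos: [359.8, -392.7, 404.3]
ee_rot: [1.994, 0.419, -1.994]
force: [0.3, -0.0, -0.0]
width: 85.3
```

move_arm([
  {"tx": 0.43,"ty": 0.71,"tz": 0,"rx": 0,"ry": 0,"rz": 0,"hand": 1},
  {"tx": 0.43,"ty": 0.71,"tz": 0,"rx": 0,"ry": 0,"rz": 0,"hand": 1},
  {"tx": 0.43,"ty": 0.71,"tz": 0,"rx": 0,"ry": 0,"rz": 0,"hand": 1},
  {"tx": 0.43,"ty": 0.71,"tz": 0,"rx": 0,"ry": 0,"rz": 0,"hand": 1},
  {"tx": 0.43,"ty": 0.71,"tz": 0,"rx": 0,"ry": 0,"rz": 0,"hand": 1},
])

```text
time: 0.98
eef_pos: [467.3, -215.0, 404.6]
ee_rot: [1.993, 0.419, -1.993]
force: [0.4, -0.5, -0.7]
width: 85.2
```

```bash
python3 snap.py w2
```

```text
t 1.03 pos [ 470.21 -209.61  404.65] x [ 0.0036  0.0064 -1.    ] y [ 0.4065 -0.9136 -0.0044] F [2.46 3.17 0.54] T [ 0.144 -0.067  0.024] w 85.4 q [-0.506  0.095  1.89   0.008  1.156  0.643]
[[325.2, 0.0, 288.1], [0.0, 325.2, 213.2], [0.0, 0.0, 1.0]] [ 528.9 -187.   373. ] [-0.239  0.155 -1.149]
```

View pics/w2.png

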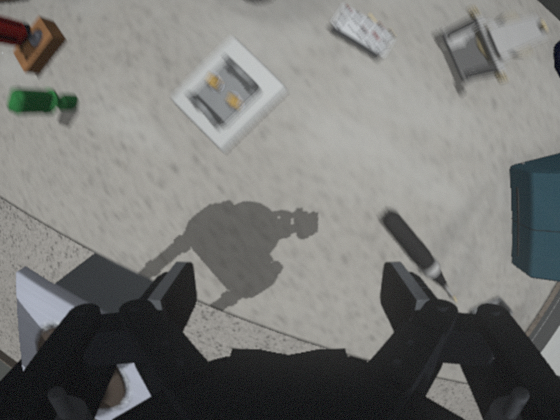

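The block is at wrist (228,92) with brass heads at (215,81) and (233,101). The red driver is at the left edge (15,30). I'll centre the block and go closer.

move_arm([
  {"tx": -0.14,"ty": 0.2,"tz": -0.3,"rx": 0,"ry": 0,"rz": 0,"hand": 1},
  {"tx": -0.14,"ty": 0.2,"tz": -0.3,"rx": 0,"ry": 0,"rz": 0,"hand": 1},
  {"tx": -0.14,"ty": 0.2,"tz": -0.3,"rx": 0,"ry": 0,"rz": 0,"hand": 1},
  {"tx": -0.14,"ty": 0.2,"tz": -0.3,"rx": 0,"ry": 0,"rz": 0,"hand": 1},
  {"tx": -0.14,"ty": 0.2,"tz": -0.3,"rx": 0,"ry": 0,"rz": 0,"hand": 1},
])

```text
time: 1.45
eef_pos: [432.2, -167.5, 329.9]
ee_rot: [1.993, 0.419, -1.992]
force: [0.5, -0.5, 0.6]
width: 85.6
```

```bash
python3 snap.py w3
```

```text
t 1.5 pos [ 433.22 -168.38  331.3 ] x [ 0.0035 -0.0022 -1.    ] y [ 0.4026 -0.9154  0.0034] F [ 0.52  0.43 -0.35] T [ 0.045 -0.012  0.007] w 85.4 q [-0.464  0.087  2.064 -0.     0.986  0.692]
[[325.2, 0.0, 288.1], [0.0, 325.2, 213.2], [0.0, 0.0, 1.0]] [ 493.7 -139.5  298.4] [-0.24   0.154 -1.148]
```

View pics/w3.png

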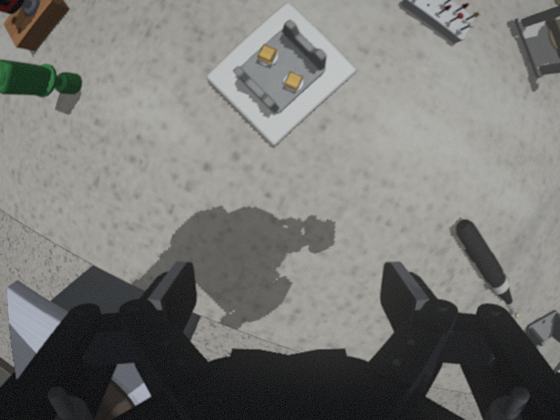

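The block is at wrist (280,75), with brass heads at (268,55) and (293,82). I'll use depth to find which one is proud.

Run:
```python
from h import *
c=load("w3.npz");hsv=cv2.cvtColor(c["image"],cv2.COLOR_RGB2HSV)
m=((hsv[...,0]>12)&(hsv[...,0]<30)&(hsv[...,1]>110)&(hsv[...,2]>90)).astype(np.uint8)
k,l,st,ce=cv2.connectedComponentsWithStats(m)
for i in range(1,k):
    if st[i,4]>30 and 200<ce[i][0]<350 and ce[i][1]<120:
        y,x=np.nonzero(l==i);P=pts(c,x,y,True);print(ce[i],st[i],np.round(np.median(P,0),1),np.round(np.percentile(P,[5,25,75,95],axis=0)[:,2],1))
        top=P[P[:,2]>np.percentile(P[:,2],95)-4]; print(top.mean(0),len(top))
a=cv2.resize(c["image"][0:150,200:370,::-1],None,fx=4.5,fy=4,interpolation=cv2.INTER_CUBIC);cv2.imwrite("pics/c3.png",a[:600,:800])
# white block corners at z=20
g=((hsv[...,1]<25)&(hsv[...,2]>185)).astype(np.uint8)
k,l,st,ce=cv2.connectedComponentsWithStats(g);
for i in range(1,k):
  if st[i,4]>300: print(st[i],ce[i])
```

```text
[266.88082902  53.83419689] [258  46  18  18 193] [ 539.7 -102.    43.6] [41.3 42.9 44.4 45. ]
[ 539.49120173 -101.87648491   44.90935932] 189
[293.1552795   80.28571429] [286  73  16  16 161] [ 528.7 -129.    39.7] [38.1 39.1 40.4 41.1]
[ 528.68855268 -128.90806166   39.70965796] 161
[ 209    5  145  138 4918] [281.70028467  74.6400976 ]
```

View pics/c3.png

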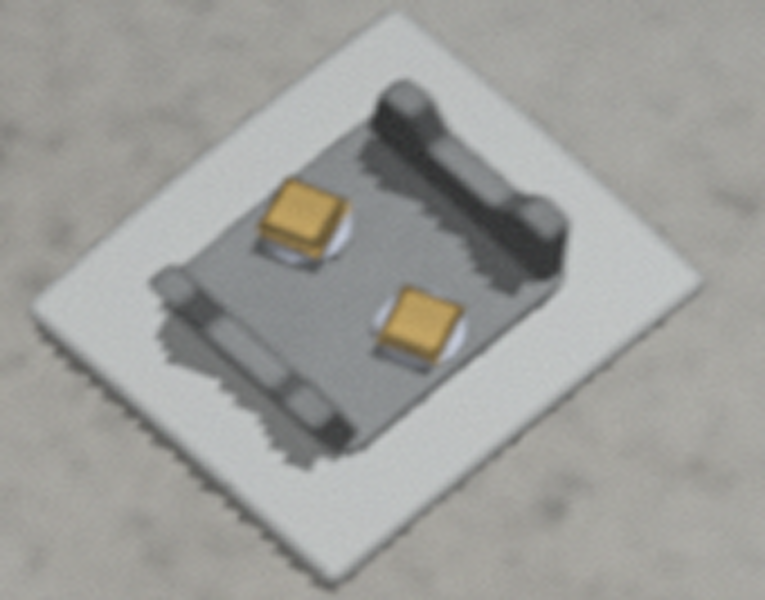

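The proud one is at wrist (267,54): its top is at z≈45, against 40 for the finished one at (293,80). Now a near-vertical view of it.

Run:
```python
from h import *
c=load("w3.npz");print("fwd",ray(c,288.1,213.2,True)); print("nadir px approx")
Rm=R.from_rotvec(c["orientation"]).as_matrix(); d=Rm.T@np.array([0,0,-1.]);th=np.arccos(-d[2]);s=np.hypot(d[0],d[1]);print(288.1+325.2*th*d[0]/s,213.2-325.2*th*d[1]/s)
```

```text
fwd [-0.24289647 -0.10895974 -0.96391342]
nadir px approx
287.56788296441187 125.60475962265028
```

move_arm([
  {"tx": 0.18,"ty": 0.15,"tz": -0.2,"rx": 0,"ry": 0,"rz": 0,"hand": 1},
  {"tx": 0.18,"ty": 0.15,"tz": -0.2,"rx": 0,"ry": 0,"rz": 0,"hand": 1},
  {"tx": 0.18,"ty": 0.15,"tz": -0.2,"rx": 0,"ry": 0,"rz": 0,"hand": 1},
  {"tx": 0.18,"ty": 0.15,"tz": -0.2,"rx": 0,"ry": 0,"rz": 0,"hand": 1},
  {"tx": 0.18,"ty": 0.15,"tz": -0.2,"rx": 0,"ry": 0,"rz": 0,"hand": 1},
])

```text
time: 1.92
eef_pos: [478.4, -130.9, 281.3]
ee_rot: [1.995, 0.416, -1.989]
force: [-0.5, 0.2, -0.1]
width: 85.6
```

```bash
python3 snap.py w4
python3 - <<'E'
from h import *
c=load("w4.npz")
cv2.imwrite("pics/c4.png",cv2.resize(c["image"][70:190,210:370,::-1],None,fx=5,fy=5,interpolation=cv2.INTER_CUBIC))
E
```

```text
t 1.97 pos [ 478.03 -130.96  281.56] x [ 0.0035 -0.0018 -1.    ] y [ 0.4022 -0.9156  0.003 ] F [ 0.16  0.46 -0.09] T [ 0.068 -0.01   0.025] w 85.8 q [-3.550e-01  2.220e-01  2.027e+00 -1.000e-03  8.880e-01  8.020e-01]
[[325.2, 0.0, 288.1], [0.0, 325.2, 213.2], [0.0, 0.0, 1.0]] [ 540.  -103.   249.9] [-0.239  0.151 -1.15 ]
```

View pics/c4.png

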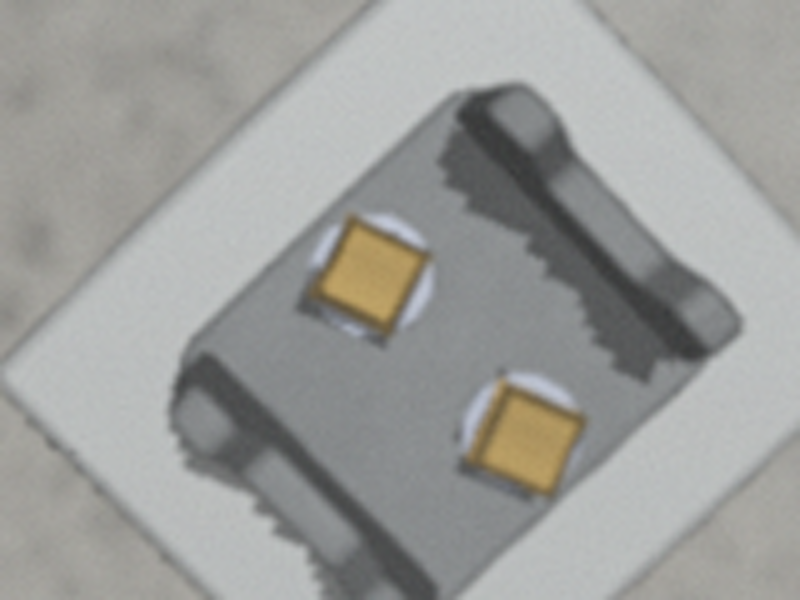

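View pics/w4.png

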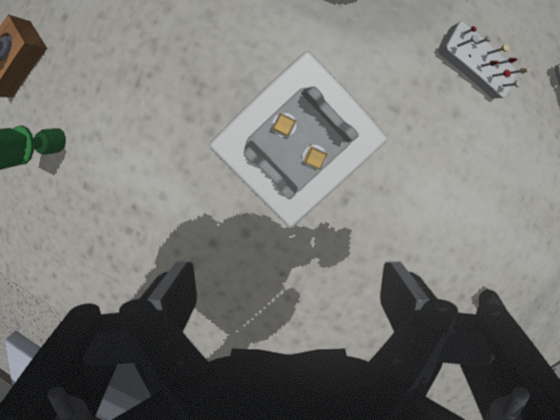

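Run:
```python
from h import *
c=load("w4.npz");hsv=cv2.cvtColor(c["image"],cv2.COLOR_RGB2HSV)
m=((hsv[...,0]>12)&(hsv[...,0]<30)&(hsv[...,1]>90)&(hsv[...,2]>60)).astype(np.uint8)
k,l,st,ce=cv2.connectedComponentsWithStats(m)
for i in range(1,k):
    if st[i,4]>60 and 200<ce[i][0]<370 and ce[i][1]<200:
        y,x=np.nonzero(l==i);z=43 if ce[i][0]<300 else 39
        cn,_=cv2.findContours((l==i).astype(np.uint8),0,2); cc=max(cn,key=len)[:,0].astype(float)
        P=plane(c,cc[:,0],cc[:,1],z,True)[:,:2].astype(np.float32); r=cv2.minAreaRect(P)
        cen=plane(c,x,y,z,True)[:,:2].mean(0)
        print(ce[i],st[i,4],"cen",cen,"rect",r)
    # edge-based angle
g=cv2.cvtColor(c["image"],cv2.COLOR_RGB2GRAY)
# block corners on z=20
w=((hsv[...,1]<30)&(hsv[...,2]>165)).astype(np.uint8)
k,l,st,ce=cv2.connectedComponentsWithStats(w);i=1+np.argmax([st[j,4] if 250<ce[j][0]<340 and ce[j][1]<200 else 0 for j in range(1,k)])
cn,_=cv2.findContours((l==i).astype(np.uint8),0,2);cc=max(cn,key=len)[:,0].astype(float)
P=plane(c,cc[:,0],cc[:,1],20,True)[:,:2].astype(np.float32);print("block",cv2.minAreaRect(P))
```

```text
[283.53136531 124.5498155 ] 271 cen [ 540.14797616 -100.64672778] rect ((540.185791015625, -100.6102066040039), (10.229869842529297, 10.589370727539062), 85.44465637207031)
[314.68181818 157.59090909] 286 cen [ 528.6787954  -127.73358767] rect ((528.7402954101562, -127.76985931396484), (10.78591537475586, 11.462381362915039), 0.8574751615524292)
block ((534.9337158203125, -114.56739807128906), (84.57711791992188, 96.44072723388672), 67.22075653076172)
```

move_arm([
  {"tx": 0,"ty": 0.1,"tz": 0.15,"rx": 0,"ry": 0,"rz": 0,"hand": 1},
  {"tx": 0,"ty": 0.2,"tz": 0.3,"rx": 0,"ry": 0,"rz": 0,"hand": 1},
  {"tx": 0,"ty": 0.35,"tz": 0.4,"rx": 0,"ry": 0,"rz": 0,"hand": 1},
  {"tx": 0,"ty": 0.5,"tz": 0.44,"rx": 0,"ry": 0,"rz": 0,"hand": 1},
  {"tx": -0.05,"ty": 0.6,"tz": 0.44,"rx": 0,"ry": 0,"rz": 0,"hand": 1},
])

```text
time: 2.38
eef_pos: [467.1, 21.0, 396.4]
ee_rot: [2.008, 0.414, -1.978]
force: [-0.1, 1.0, 0.5]
width: 85.2
```

move_arm([
  {"tx": 0,"ty": 0.16,"tz": 0,"rx": 0,"ry": 0,"rz": 0,"hand": 1},
  {"tx": 0,"ty": 0.3,"tz": 0,"rx": 0,"ry": 0,"rz": 0,"hand": 1},
  {"tx": 0,"ty": 0.44,"tz": 0,"rx": 0,"ry": 0,"rz": 0,"hand": 1},
  {"tx": 0,"ty": 0.47,"tz": 0,"rx": 0,"ry": 0,"rz": 0,"hand": 1},
  {"tx": 0,"ty": 0.47,"tz": 0,"rx": 0,"ry": 0,"rz": 0,"hand": 1},
])

```text
time: 2.8
eef_pos: [464.6, 139.1, 391.6]
ee_rot: [1.995, 0.422, -1.987]
force: [-0.6, -1.2, -0.5]
width: 85.3
```

```bash
python3 snap.py w5
```

```text
t 2.85 pos [464.56 137.9  391.17] x [ 2.8e-03 -4.0e-04 -1.0e+00] y [ 0.4044 -0.9146  0.0015] F [-0.05 -0.51  0.02] T [ 0.01   0.017 -0.002] w 85.6 q [ 1.990e-01  4.800e-02  1.969e+00 -1.000e-03  1.121e+00  1.354e+00]
[[325.2, 0.0, 288.1], [0.0, 325.2, 213.2], [0.0, 0.0, 1.0]] [526.1 167.3 360.3] [-0.237  0.152 -1.146]
```

View pics/w5.png

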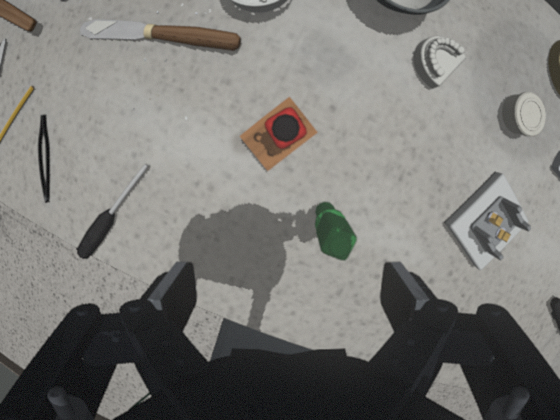

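Run:
```python
from h import *
c=load("w5.npz");hsv=cv2.cvtColor(c["image"],cv2.COLOR_RGB2HSV)
cv2.imwrite("pics/c5.png",cv2.resize(c["image"][80:190,220:360,::-1],None,fx=5.5,fy=5.4,interpolation=cv2.INTER_CUBIC))
m=(((hsv[...,0]<6)|(hsv[...,0]>172))&(hsv[...,1]>130)&(hsv[...,2]>60)).astype(np.uint8)
m[:90]=0;m[180:]=0;m[:,:230]=0;m[:,340:]=0
cn,_=cv2.findContours(m,0,2);cc=max(cn,key=len)[:,0]; f=np.zeros_like(m);cv2.fillPoly(f,[cc],1)
y,x=np.nonzero(f);z=c["range_z"][y,x];print(len(x),x.mean(),y.mean())
P=pts(c,x,y,True);print(np.percentile(P[:,2],[5,25,50,75,95]))
for z in(115,123):
    Q=plane(c,cc[:,0].astype(float),cc[:,1].astype(float),z,True)[:,:2].astype(np.float32);print(z,cv2.minAreaRect(Q))
b=((hsv[...,2]<50)).astype(np.uint8)*f
y,x=np.nonzero(b);print("black",x.mean(),y.mean(),len(x),plane(c,x.mean(),y.mean(),126,True),pts(c,x,y,True)[:,2].mean())
```

```text
1096 285.23175182481754 127.51277372262774
[118.981258   121.06992394 122.89909969 124.5798105  125.74650758]
115 ((524.8502197265625, 168.54551696777344), (25.332286834716797, 25.49451446533203), 54.989776611328125)
123 ((524.89208984375, 168.5050811767578), (24.506118774414062, 24.66305923461914), 54.989986419677734)
black 285.4714285714286 127.21428571428571 70 [525.22614091 168.49961725 126.        ] 130.82958154113373
```

View pics/c5.png

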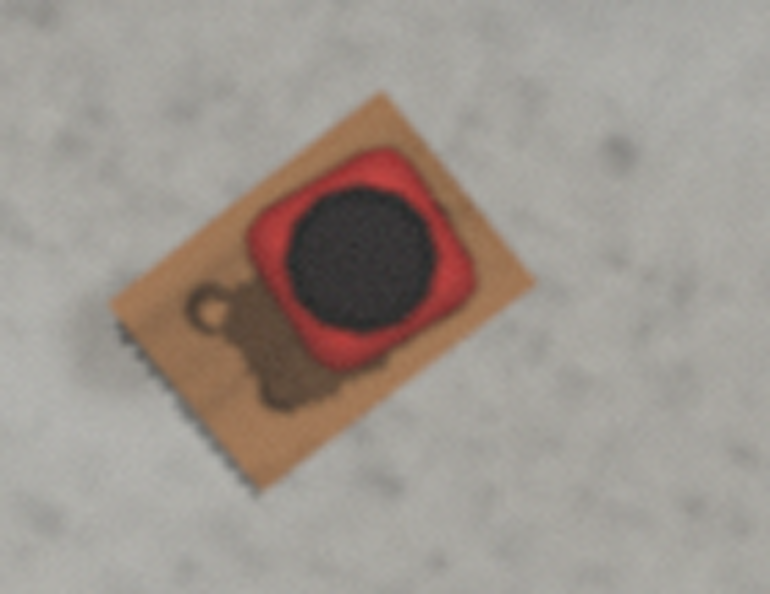

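The red driver fills wrist (285,127), axis near (525.2,168.5), flats at about 54°. Checking the green look-alike's clearance to the opened fingers.

Run:
```python
from h import *
c=load("w5.npz");hsv=cv2.cvtColor(c["image"],cv2.COLOR_RGB2HSV)
m=((hsv[...,0]>50)&(hsv[...,0]<80)&(hsv[...,1]>100))
y,x=np.nonzero(m);P=pts(c,x,y,True);P=P[P[:,2]<140];print(P.min(0),P.max(0)); t=P[P[:,2]>95];print(t.min(0),t.max(0))
print(P[P[:,2]<60].mean(0))
```

```text
[370.56777481  79.59602552   3.58028701] [471.56329265 467.27487673 115.94658117]
[457.47052056  79.59602552 108.60882112] [468.35387043  97.58737186 115.94658117]
[466.60816521  99.63725619  53.40438021]
```

move_arm([
  {"tx": 0.05,"ty": 0.02,"tz": 0,"rx": 0,"ry": 0,"rz": 0.07,"hand": 1},
  {"tx": 0.1,"ty": 0.05,"tz": 0,"rx": 0,"ry": 0,"rz": 0.14,"hand": 1},
  {"tx": 0.15,"ty": 0.08,"tz": 0,"rx": 0,"ry": 0,"rz": 0.21,"hand": 1},
  {"tx": 0.2,"ty": 0.1,"tz": 0,"rx": 0,"ry": 0,"rz": 0.28,"hand": 1},
  {"tx": 0.24,"ty": 0.122,"tz": 0,"rx": 0,"ry": 0,"rz": 0.35,"hand": 1},
])

```text
time: 3.27
eef_pos: [525.7, 166.2, 390.4]
ee_rot: [1.639, 0.859, -1.637]
force: [0.4, -0.2, -0.0]
width: 85.4
```

move_arm([
  {"tx": 0,"ty": 0,"tz": 0,"rx": 0,"ry": 0,"rz": 0.07,"hand": 0.7},
  {"tx": 0,"ty": 0,"tz": 0,"rx": 0,"ry": 0,"rz": 0.14,"hand": 0.7},
  {"tx": 0,"ty": 0,"tz": 0,"rx": 0,"ry": 0,"rz": 0.21,"hand": 0.7},
  {"tx": 0,"ty": 0,"tz": 0,"rx": 0,"ry": 0,"rz": 0.28,"hand": 0.7},
  {"tx": 0,"ty": 0,"tz": 0,"rx": 0,"ry": 0,"rz": 0.35,"hand": 0.7},
])

```text
time: 3.68
eef_pos: [524.9, 165.9, 390.2]
ee_rot: [1.249, 1.182, -1.249]
force: [-0.6, -0.9, 1.4]
width: 59.8
```

move_arm([
  {"tx": 0,"ty": 0,"tz": 0,"rx": 0,"ry": 0,"rz": 0.07,"hand": 0.7},
  {"tx": 0,"ty": 0,"tz": 0,"rx": 0,"ry": 0,"rz": 0.14,"hand": 0.7},
  {"tx": 0,"ty": 0,"tz": 0,"rx": 0,"ry": 0,"rz": 0.21,"hand": 0.7},
  {"tx": 0,"ty": 0,"tz": 0,"rx": 0,"ry": 0,"rz": 0.28,"hand": 0.7},
  {"tx": 0,"ty": 0,"tz": 0,"rx": 0,"ry": 0,"rz": 0.35,"hand": 0.7},
])

```text
time: 4.1
eef_pos: [524.9, 165.9, 390.2]
ee_rot: [0.836, 1.403, -0.837]
force: [-0.3, 0.6, -0.4]
width: 59.9
```

move_arm([
  {"tx": 0,"ty": 0,"tz": 0,"rx": 0,"ry": 0,"rz": 0.07,"hand": 0.7},
  {"tx": 0,"ty": 0,"tz": 0,"rx": 0,"ry": 0,"rz": 0.14,"hand": 0.7},
  {"tx": 0,"ty": 0,"tz": 0,"rx": 0,"ry": 0,"rz": 0.21,"hand": 0.7},
  {"tx": 0,"ty": 0,"tz": 0,"rx": 0,"ry": 0,"rz": 0.284,"hand": 0.7},
  {"tx": 0,"ty": 0,"tz": 0,"rx": 0,"ry": 0,"rz": 0.284,"hand": 0.7},
])

```text
time: 4.52
eef_pos: [524.8, 166.0, 390.2]
ee_rot: [0.495, 1.512, -0.496]
force: [-0.3, 0.1, 0.1]
width: 59.9
```

```bash
python3 snap.py w6
```

```text
t 4.57 pos [524.8  166.33 390.17] x [ 7.e-04 -5.e-04 -1.e+00] y [ 0.5944  0.8042 -0.    ] F [-0.35  0.13 -0.47] T [-0.027 -0.086 -0.006] w 59.7 q [ 2.280e-01  1.800e-01  1.824e+00 -1.000e-03  1.137e+00 -7.060e-01]
[[325.2, 0.0, 288.1], [0.0, 325.2, 213.2], [0.0, 0.0, 1.0]] [470.  206.7 358.6] [-0.252 -0.128  0.933]
```

View pics/w6.png

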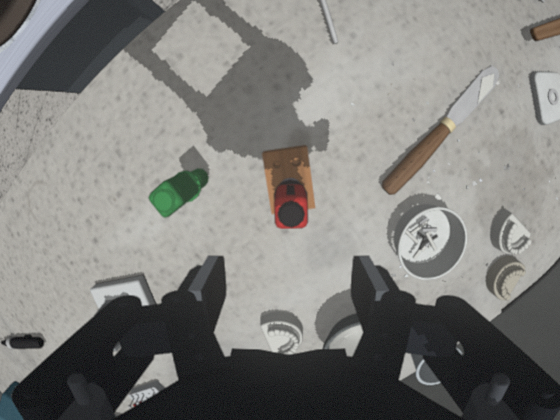

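Run:
```python
from h import *
a=load("w5.npz");c=load("w6.npz");hsv=cv2.cvtColor(c["image"],cv2.COLOR_RGB2HSV)
cv2.imwrite("pics/c6.png",cv2.resize(c["image"][140:250,230:350,::-1],None,fx=5,fy=5,interpolation=cv2.INTER_CUBIC))
sub=((hsv[...,2]<60)).astype(np.uint8);sub[:195]=0;sub[235:]=0;sub[:,:270]=0;sub[:,315:]=0
k,l,st,ce=cv2.connectedComponentsWithStats(sub);i=1+st[1:,4].argmax();print(ce[i],st[i])
h2=cv2.cvtColor(a["image"],cv2.COLOR_RGB2HSV)
s2=((h2[...,2]<70)).astype(np.uint8);s2[:113]=0;s2[143:]=0;s2[:,:268]=0;s2[:,304:]=0
k2,l2,st2,ce2=cv2.connectedComponentsWithStats(s2);j=1+st2[1:,4].argmax();print(ce2[j],st2[j])
print(tri(a,ce2[j],c,ce[i],True,True), plane(a,*ce2[j],126,True),plane(c,*ce[i],126,True))
```

```text
[289.78571429 208.32653061] [279 202  24  20  98]
[285.15485075 127.60447761] [272 115  27  26 536]
[524.69753711 168.60311391 105.62476563] [524.87793574 168.5919721  126.        ] [520.2300254  171.58165119 126.        ]
```

View pics/c6.png

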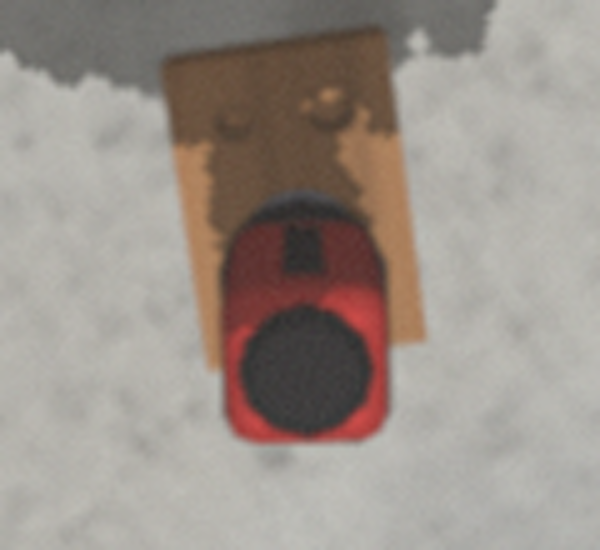

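Run:
```python
from h import *
a=load("w5.npz");c=load("w6.npz")
print(tri(a,(285.15,127.6),c,(291,213.6),True,True),plane(c,291.,213.6,126,True),plane(c,291.,213.6,123,True))
```

```text
[525.02584576 168.87516328 120.98284676] [524.03456906 169.92023471 126.        ] [524.73091298 169.44541958 123.        ]
```

move_arm([
  {"tx": 0,"ty": 0.01,"tz": -0.12,"rx": 0,"ry": 0,"rz": 0.005,"hand": 0.7},
  {"tx": 0,"ty": 0.01,"tz": -0.25,"rx": 0,"ry": 0,"rz": 0.005,"hand": 0.7},
  {"tx": 0,"ty": 0.01,"tz": -0.4,"rx": 0,"ry": 0,"rz": 0.005,"hand": 0.7},
  {"tx": 0,"ty": 0.01,"tz": -0.52,"rx": 0,"ry": 0,"rz": 0.005,"hand": 0.7},
  {"tx": 0,"ty": 0.01,"tz": -0.572,"rx": 0,"ry": 0,"rz": 0.005,"hand": 0.7},
])

```text
time: 4.98
eef_pos: [522.4, 169.1, 242.4]
ee_rot: [0.489, 1.52, -0.496]
force: [-0.6, -0.6, 0.4]
width: 59.6
```

```bash
python3 snap.py w7
```

```text
t 5.03 pos [521.86 169.01 241.26] x [-0.0094 -0.0027 -1.    ] y [ 0.5875  0.8092 -0.0077] F [-0.63 -0.21 -1.34] T [-0.017  0.039  0.008] w 59.7 q [ 2.340e-01  3.800e-01  1.917e+00 -1.000e-03  8.550e-01 -7.090e-01]
[[325.2, 0.0, 288.1], [0.0, 325.2, 213.2], [0.0, 0.0, 1.0]] [467.2 209.5 211.2] [-0.249 -0.121  0.938]
```

View pics/w7.png

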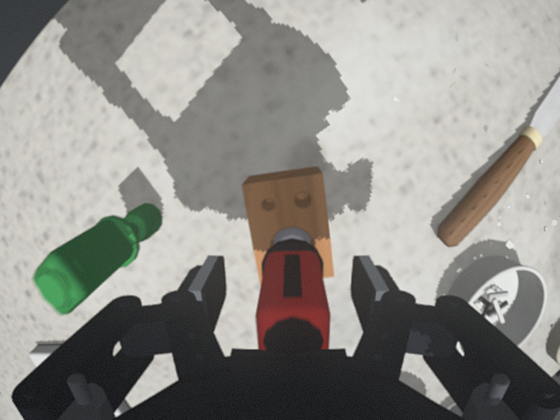

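The red handle is centred between the pads (wrist 291,290). I'll let it settle, then close.

move_arm([
  {"tx": 0,"ty": 0,"tz": 0,"rx": 0,"ry": 0,"rz": 0,"hand": 0.7},
  {"tx": 0,"ty": 0,"tz": 0,"rx": 0,"ry": 0,"rz": 0,"hand": 0.7},
  {"tx": 0,"ty": 0,"tz": 0,"rx": 0,"ry": 0,"rz": 0,"hand": 0.3},
  {"tx": 0,"ty": 0,"tz": 0,"rx": 0,"ry": 0,"rz": 0,"hand": 0.1},
  {"tx": 0,"ty": 0,"tz": 0,"rx": 0,"ry": 0,"rz": 0,"hand": 0},
])

```text
time: 5.45
eef_pos: [525.1, 171.0, 248.5]
ee_rot: [0.489, 1.513, -0.487]
force: [1.3, -2.5, 5.8]
width: 25.1
```

move_arm([
  {"tx": 0,"ty": 0,"tz": 0,"rx": 0,"ry": 0,"rz": 0,"hand": 0},
  {"tx": 0,"ty": 0,"tz": 0,"rx": 0,"ry": 0,"rz": 0,"hand": 0},
  {"tx": 0,"ty": 0,"tz": 0,"rx": 0,"ry": 0,"rz": 0,"hand": 0},
  {"tx": 0,"ty": 0,"tz": 0,"rx": 0,"ry": 0,"rz": 0,"hand": 0},
  {"tx": 0,"ty": 0,"tz": 0,"rx": 0,"ry": 0,"rz": 0,"hand": 0},
])

```text
time: 5.87
eef_pos: [525.3, 171.1, 248.5]
ee_rot: [0.489, 1.512, -0.487]
force: [-1.0, -1.0, 5.0]
width: 25.3
```

```bash
python3 snap.py w8
```

```text
t 5.92 pos [525.25 171.05 248.54] x [ 0.0029  0.     -1.    ] y [0.5837 0.812  0.0017] F [-0.93 -1.16  6.45] T [-0.313  0.111 -0.027] w 25.2 q [ 2.360e-01  3.720e-01  1.909e+00 -1.000e-03  8.580e-01 -7.110e-01]
[[325.2, 0.0, 288.1], [0.0, 325.2, 213.2], [0.0, 0.0, 1.0]] [470.2 211.3 216.8] [-0.252 -0.131  0.941]
```

View pics/w8.png

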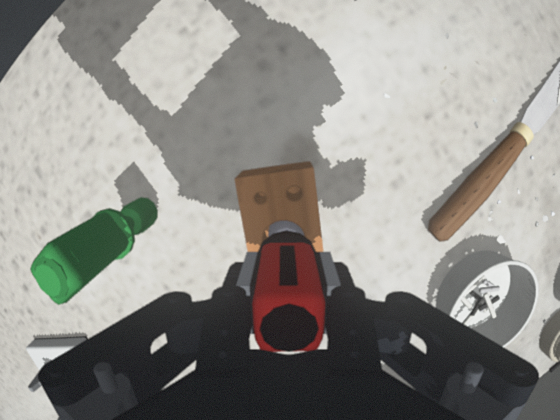

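Gripped at width 25.2. Lifting straight out.

move_arm([
  {"tx": 0,"ty": 0,"tz": 0.04,"rx": 0,"ry": 0,"rz": 0,"hand": 0},
  {"tx": 0,"ty": 0,"tz": 0.1,"rx": 0,"ry": 0,"rz": 0,"hand": 0},
  {"tx": 0,"ty": 0,"tz": 0.2,"rx": 0,"ry": 0,"rz": 0,"hand": 0},
  {"tx": 0,"ty": 0,"tz": 0.32,"rx": 0,"ry": 0,"rz": 0,"hand": 0},
  {"tx": 0,"ty": 0,"tz": 0.44,"rx": 0,"ry": 0,"rz": 0,"hand": 0},
])

```text
time: 6.33
eef_pos: [523.5, 171.0, 357.3]
ee_rot: [0.488, 1.517, -0.489]
force: [-0.0, 0.8, -2.1]
width: 25.7
```

```bash
python3 snap.py w9
```

```text
t 6.38 pos [526.26 171.73 364.78] x [ 0.01    0.0028 -0.9999] y [0.5837 0.8119 0.0081] F [2.2  1.02 2.33] T [ 0.022 -0.099  0.042] w 25.4 q [ 0.237  0.211  1.842  0.     1.077 -0.711]
[[325.2, 0.0, 288.1], [0.0, 325.2, 213.2], [0.0, 0.0, 1.0]] [468.3 211.2 325.8] [-0.25  -0.126  0.942]
```

View pics/w9.png

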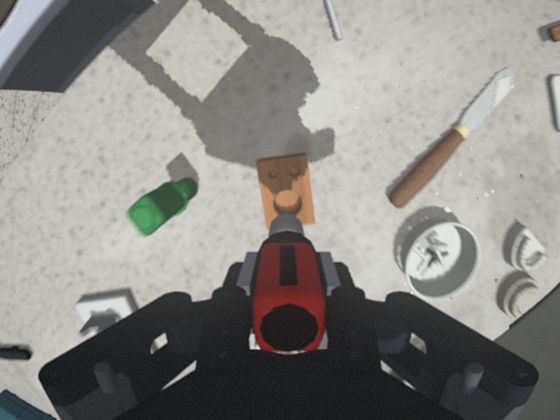

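move_arm([
  {"tx": 0.01,"ty": -0.1,"tz": 0,"rx": 0,"ry": 0,"rz": 0.04,"hand": 0},
  {"tx": 0.02,"ty": -0.22,"tz": 0,"rx": 0,"ry": 0,"rz": 0.08,"hand": 0},
  {"tx": 0.03,"ty": -0.36,"tz": 0,"rx": 0,"ry": 0,"rz": 0.13,"hand": 0},
  {"tx": 0.04,"ty": -0.5,"tz": 0,"rx": 0,"ry": 0,"rz": 0.18,"hand": 0},
  {"tx": 0.05,"ty": -0.63,"tz": 0,"rx": 0,"ry": 0,"rz": 0.22,"hand": 0},
])

```text
time: 6.8
eef_pos: [536.4, 12.2, 356.9]
ee_rot: [0.215, 1.56, -0.215]
force: [0.7, 0.1, -1.3]
width: 25.2
```

move_arm([
  {"tx": 0.01,"ty": -0.14,"tz": 0,"rx": 0,"ry": 0,"rz": 0.04,"hand": 0},
  {"tx": 0.01,"ty": -0.26,"tz": 0,"rx": 0,"ry": 0,"rz": 0.08,"hand": 0},
  {"tx": 0.01,"ty": -0.38,"tz": 0,"rx": 0,"ry": 0,"rz": 0.127,"hand": 0},
  {"tx": 0.01,"ty": -0.45,"tz": 0,"rx": 0,"ry": 0,"rz": 0.127,"hand": 0},
  {"tx": 0.01,"ty": -0.458,"tz": 0,"rx": 0,"ry": 0,"rz": 0.127,"hand": 0},
])

```text
time: 7.22
eef_pos: [539.1, -103.9, 356.9]
ee_rot: [0.063, 1.569, -0.065]
force: [1.0, -0.2, -1.8]
width: 25.5
```

move_arm([
  {"tx": 0,"ty": 0,"tz": 0,"rx": 0,"ry": 0,"rz": 0,"hand": 0},
  {"tx": 0,"ty": 0,"tz": 0,"rx": 0,"ry": 0,"rz": 0,"hand": 0},
  {"tx": 0,"ty": 0,"tz": 0,"rx": 0,"ry": 0,"rz": 0,"hand": 0},
  {"tx": 0,"ty": 0,"tz": 0,"rx": 0,"ry": 0,"rz": 0,"hand": 0},
  {"tx": 0,"ty": 0,"tz": 0,"rx": 0,"ry": 0,"rz": 0,"hand": 0},
])

```text
time: 7.63
eef_pos: [539.4, -99.9, 356.6]
ee_rot: [0.061, 1.57, -0.06]
force: [0.8, -0.1, -1.4]
width: 25.4
```

```bash
python3 snap.py w10; python3 -c "
from h import *
c=load('w10.npz');cv2.imwrite('pics/c10.png',cv2.resize(c['image'][130:270,210:370,::-1],None,fx=5,fy=4.28,interpolation=cv2.INTER_CUBIC)[:600])"
```

```text
t 7.68 pos [ 539.38 -100.06  356.64] x [-1.e-04  1.e-04 -1.e+00] y [7.69e-02 9.97e-01 1.00e-04] F [ 0.72  0.3  -1.54] T [ 0.003  0.005 -0.011] w 25.4 q [-0.263  0.214  1.857  0.     1.071 -1.757]
[[325.2, 0.0, 288.1], [0.0, 325.2, 213.2], [0.0, 0.0, 1.0]] [471.7 -94.  325.1] [-0.219 -0.202  1.484]
```

View pics/w10.png

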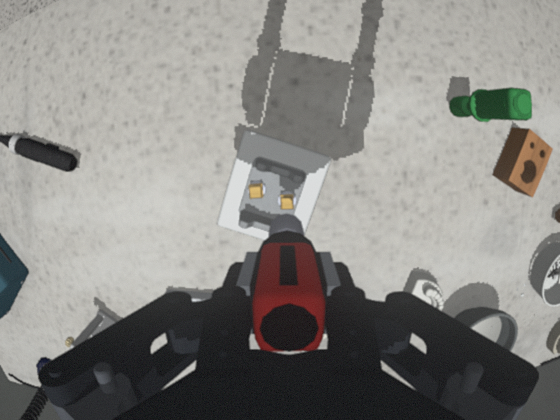

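View pics/c10.png

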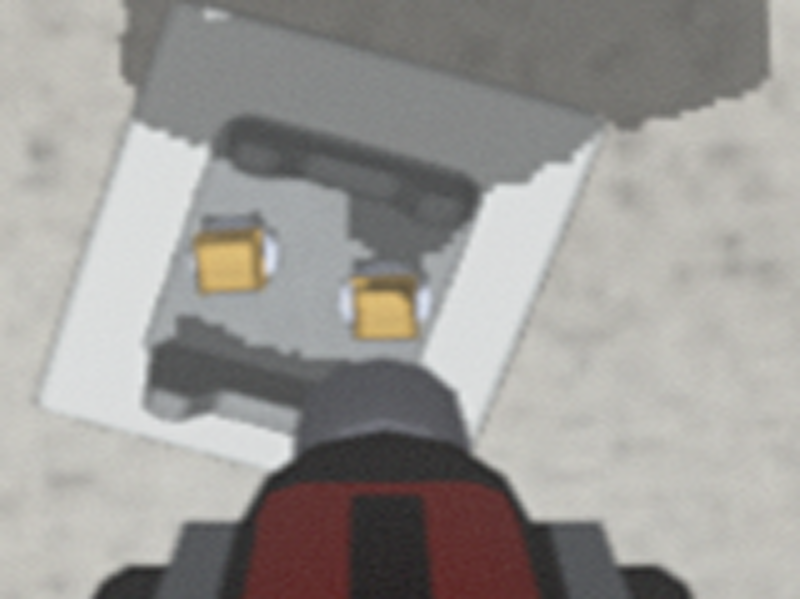

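```bash
cat > rel.py <<'E'
import sys
from h import *
n=sys.argv[1]; mz=float(sys.argv[2])
c=load(n+".npz");hsv=cv2.cvtColor(c["image"],cv2.COLOR_RGB2HSV)
m=((hsv[...,0]>12)&(hsv[...,0]<30)&(hsv[...,1]>90)&(hsv[...,2]>120)).astype(np.uint8)
k,l,st,ce=cv2.connectedComponentsWithStats(m)
for i in range(1,k):
    if st[i,4]>60 and 230<ce[i][0]<310 and 150<ce[i][1]<230:
        cn,_=cv2.findContours((l==i).astype(np.uint8),0,2); cc=max(cn,key=len)[:,0].astype(float)
        P=plane(c,cc[:,0],cc[:,1],44.,True)[:,:2].astype(np.float32)
        print("brass",ce[i],st[i],cv2.minAreaRect(P),P.min(0),P.max(0))
# socket circle: silhouette pixels -> mouth plane
g=cv2.cvtColor(c["image"],cv2.COLOR_RGB2GRAY)
for u in (276,280,284,287,290,293,297):
    print(u,g[196:226,u])
E
python3 rel.py w10 118.1
```

```text
brass [255.56521739 190.68944099] [249 184  14  14 161] ((526.7841186523438, -127.0899887084961), (10.947434425354004, 11.760354995727539), 89.7153549194336) [ 520.9133  -132.59018] [ 532.67255 -121.63339]
brass [286.10852713 202.6744186 ] [281 195  12  14 129] ((538.7666015625, -100.53797149658203), (9.821904182434082, 11.88609504699707), 85.6070556640625) [ 532.46924 -105.81902] [545.0683  -95.82598]
276 [168 165 165 163 160 163 160 162 164 164 163 166 163 166 162 165 167 147
 113 103  94  91  89  87  87  87  90  87  91  90]
280 [168 160 162 171 175 176 173 174 163 142 132 142 143 153 167 169 167 158
 127  94  88  88  88  90  89  86  89  87  92  90]
284 [ 98 104 152 183 191 188 186 181 182 180 181 179 163 147 163 167 164 145
 103  89  92  88  88  88  89  90  91  89  93  92]
287 [ 97 105 154 185 188 186 183 183 177 178 179 180 161 150 159 165 157 136
  99  82  89  91  90  89  91  89  91  91  94  92]
290 [ 94  90 118 148 173 183 183 180 177 178 181 176 160 144 157 162 162 154
 126  93  83  88  87  88  90  86  91  91  90  94]
293 [121 130 156 171 168 170 170 171 162 147 140 139 139 146 154 156 156 160
 154 120  88  84  86  89  90  90  87  88  90  91]
297 [166 164 160 158 158 157 160 173 190 206 217 219 219 221 220 220 221 220
 222 222 218 183 136  97  85  83  87  89  85  89]
```

```bash
cat > fit.py <<'E'
import sys
from h import *
from scipy.optimize import least_squares
n=sys.argv[1]; mz=float(sys.argv[2]); u0,u1=int(sys.argv[3]),int(sys.argv[4])
c=load(n+".npz");g=cv2.GaussianBlur(cv2.cvtColor(c["image"],cv2.COLOR_RGB2GRAY),(3,3),0).astype(float)
p=[]
for u in range(u0,u1):
    col=g[205:235,u]; d=np.diff(col); i=int(np.argmin(d)); 
    w=d[max(i-1,0):i+2]; off=(w*np.arange(-1,len(w)-1)).sum()/w.sum() if len(w)==3 else 0
    p.append((u,205+i+.5+off,-d[i]))
p=np.array(p);print(np.round(p,1).tolist())
Q=plane(c,p[:,0],p[:,1],mz,True)[:,:2]
r=least_squares(lambda q:np.hypot(Q[:,0]-q[0],Q[:,1]-q[1])-11.5,[Q[:,0].mean()+8,Q[:,1].mean()],loss="soft_l1",f_scale=.5)
print("socket centre",r.x,"res",np.round(r.fun,2))
E
python3 fit.py w10 118.1 283 303
```

```text
[[283.0, 213.5, 27.0], [284.0, 213.5, 29.0], [285.0, 213.4, 28.0], [286.0, 213.4, 27.0], [287.0, 213.4, 28.0], [288.0, 213.5, 28.0], [289.0, 213.6, 26.0], [290.0, 214.3, 25.0], [291.0, 214.4, 26.0], [292.0, 214.5, 27.0], [293.0, 214.7, 27.0], [294.0, 215.4, 36.0], [295.0, 215.6, 38.0], [296.0, 216.5, 37.0], [297.0, 217.5, 37.0], [298.0, 218.5, 38.0], [299.0, 219.6, 38.0], [300.0, 220.4, 36.0], [301.0, 220.6, 22.0], [302.0, 227.5, 16.0]]
socket centre [ 540.5090373  -100.86621342] res [ 0.   -0.02 -0.03 -0.02 -0.01  0.03  0.06 -0.27 -0.15 -0.01  0.11 -0.02
  0.22  0.06 -0.06 -0.1  -0.07  0.1   0.61 -0.44]
```

move_arm([
  {"tx": 0,"ty": 0,"tz": -0.05,"rx": 0,"ry": 0,"rz": 0,"hand": 0},
  {"tx": 0,"ty": 0,"tz": -0.12,"rx": 0,"ry": 0,"rz": 0,"hand": 0},
  {"tx": -0.002,"ty": 0,"tz": -0.18,"rx": 0,"ry": 0,"rz": 0,"hand": 0},
  {"tx": -0.002,"ty": 0,"tz": -0.18,"rx": 0,"ry": 0,"rz": 0,"hand": 0},
  {"tx": -0.002,"ty": 0,"tz": -0.18,"rx": 0,"ry": 0,"rz": 0,"hand": 0},
])

```text
time: 8.1
eef_pos: [538.1, -100.6, 310.0]
ee_rot: [0.062, 1.573, -0.061]
force: [-0.3, -0.2, -0.6]
width: 25.3
```

```bash
python3 snap.py w11;  python3 -c "
from h import *
c=load('w11.npz');cv2.imwrite('pics/c11.png',cv2.resize(c['image'][130:270,210:370,::-1],None,fx=5,fy=4.28,interpolation=cv2.INTER_CUBIC)[:600])"; python3 rel.py w11 74|head -3
```

```text
t 8.15 pos [ 538.83 -100.86  311.26] x [-8.e-04  2.e-04 -1.e+00] y [7.820e-02 9.969e-01 2.000e-04] F [ 0.28  0.46 -2.16] T [-0.016  0.002 -0.006] w 25.7 q [-0.264  0.272  1.889  0.     0.981 -1.757]
[[325.2, 0.0, 288.1], [0.0, 325.2, 213.2], [0.0, 0.0, 1.0]] [470.3 -94.5 278.7] [-0.216 -0.2    1.483]
brass [250.55932203 205.72881356] [243 197  16  18 236] ((526.5278930664062, -127.01657104492188), (12.121089935302734, 11.466257095336914), 1.3868337869644165) [ 520.3303 -132.7375] [ 532.6885  -121.30016]
276 [102 101 103 101 104 101 103 103 111 142 161 167 166 162 166 162 166 168
 165 153 132 103  89  87  85  87  88  88  86  86]
```

View pics/c11.png

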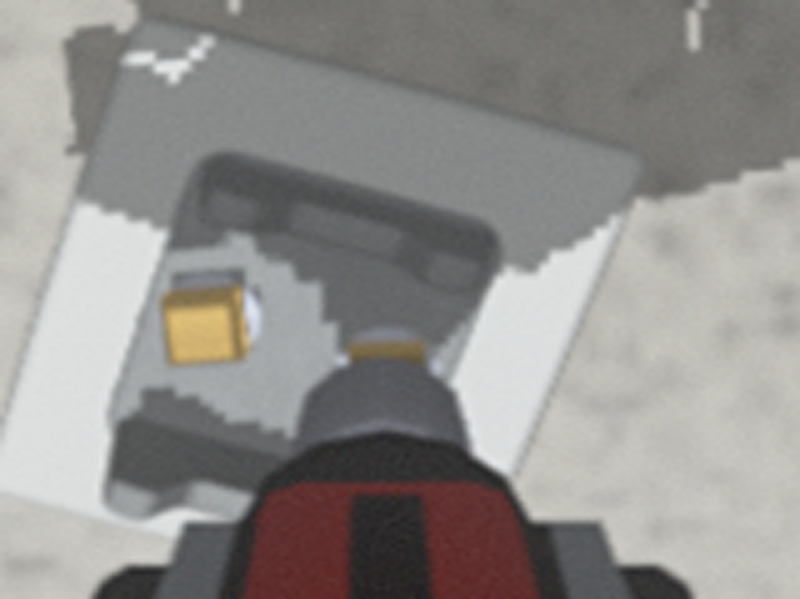

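```bash
python3 fit.py w11 72.7 284 301
python3 - <<'E'
from h import *
from scipy.optimize import least_squares
for n,zs in(("w10",(40.8,)),("w11",(40.8,))):
    c=load(n+".npz");hsv=cv2.cvtColor(c["image"],cv2.COLOR_RGB2HSV)
    m=((hsv[...,0]>12)&(hsv[...,0]<30)&(hsv[...,1]>90)&(hsv[...,2]>160)).astype(np.uint8)
    k,l,st,ce=cv2.connectedComponentsWithStats(m)
    for i in range(1,k):
        if st[i,4]>30 and 230<ce[i][0]<310 and 150<ce[i][1]<230:
            y,x=np.nonzero(l==i);z=40.8 if ce[i][0]<270 else 44.8
            print(n,ce[i],st[i,4],plane(c,x,y,z,True).mean(0), pts(c,x,y,True).mean(0))
    print(plane(c,288.,209.9,31.8,True))
E
```

```text
[[284.0, 230.6, 26.0], [285.0, 230.5, 27.0], [286.0, 230.4, 26.0], [287.0, 230.4, 25.0], [288.0, 230.5, 26.0], [289.0, 230.6, 26.0], [290.0, 230.7, 25.0], [291.0, 230.8, 23.0], [292.0, 231.4, 23.0], [293.0, 231.5, 25.0], [294.0, 231.7, 23.0], [295.0, 231.8, 20.0], [296.0, 217.4, 23.0], [297.0, 217.5, 29.0], [298.0, 217.6, 21.0], [299.0, 220.4, 23.0], [300.0, 220.6, 30.0]]
socket centre [540.60448181 -87.46752716] res [ 3.67  3.01  2.35  1.69  1.02  0.35 -0.32 -1.   -1.69 -2.36 -3.03 -3.7
  0.94  0.5   0.09 -1.9  -2.35]
w10 [254.99159664 191.82352941] 119 [ 528.42322849 -128.04892259   40.8       ] [ 528.63485227 -128.17407633   39.74749474]
w10 [286.4159292  203.17699115] 113 [ 540.0752616  -100.70516478   44.8       ] [ 540.24701971 -100.72223976   44.0934584 ]
[ 549.79619475 -100.04738841   31.8       ]
w11 [249.60606061 207.36969697] 165 [ 528.57322525 -128.24405726   40.8       ] [ 528.41818493 -128.12673989   41.48288521]
[535.190297   -99.54985558  31.8       ]
```

move_arm([
  {"tx": 0,"ty": 0,"tz": 0,"rx": 0,"ry": 0,"rz": 0,"hand": 0},
  {"tx": 0,"ty": 0,"tz": 0,"rx": 0,"ry": 0,"rz": 0,"hand": 0},
  {"tx": 0,"ty": 0,"tz": 0,"rx": 0,"ry": 0,"rz": 0,"hand": 0},
  {"tx": 0,"ty": 0,"tz": 0,"rx": 0,"ry": 0,"rz": 0,"hand": 0},
  {"tx": 0,"ty": 0,"tz": 0,"rx": 0,"ry": 0,"rz": 0,"hand": 0},
])

```text
time: 8.57
eef_pos: [539.0, -101.1, 312.2]
ee_rot: [0.061, 1.569, -0.062]
force: [-0.4, 1.2, -1.5]
width: 25.7
```

```bash
python3 snap.py w12;  python3 -c "
from h import *
c=load('w12.npz');cv2.imwrite('pics/c12.png',cv2.resize(c['image'][190:250,250:330,::-1],None,fx=10,fy=10,interpolation=cv2.INTER_CUBIC)[:600])"
```

```text
t 8.62 pos [ 538.95 -101.05  312.05] x [ 7.e-04 -2.e-04 -1.e+00] y [ 7.840e-02  9.969e-01 -1.000e-04] F [ 1.07 -0.07 -1.05] T [-0.005 -0.003 -0.021] w 25.8 q [-0.265  0.271  1.889  0.     0.981 -1.757]
[[325.2, 0.0, 288.1], [0.0, 325.2, 213.2], [0.0, 0.0, 1.0]] [471.4 -95.  280.6] [-0.22  -0.203  1.483]
```

View pics/c12.png

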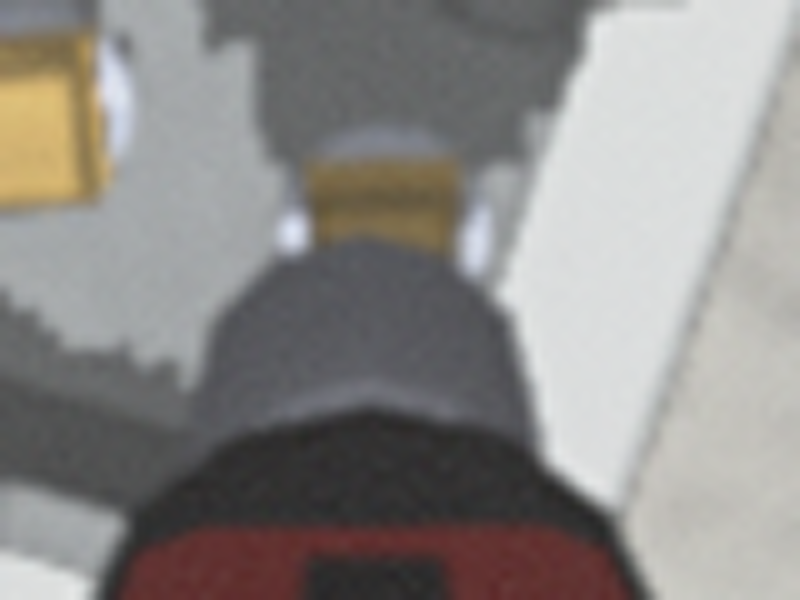

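Screw head at wrist (288.4,206), socket tip at u≈286.5, so the socket needs about +1.2 mm in y. Yaw matches.

move_arm([
  {"tx": 0,"ty": 0.005,"tz": -0.03,"rx": 0,"ry": 0,"rz": 0,"hand": 0},
  {"tx": 0,"ty": 0.005,"tz": -0.07,"rx": 0,"ry": 0,"rz": 0,"hand": 0},
  {"tx": 0,"ty": 0.005,"tz": -0.1,"rx": 0,"ry": 0,"rz": 0,"hand": 0},
  {"tx": 0,"ty": 0.005,"tz": -0.1,"rx": 0,"ry": 0,"rz": 0,"hand": 0},
  {"tx": 0,"ty": 0.005,"tz": -0.1,"rx": 0,"ry": 0,"rz": 0,"hand": 0},
])

```text
time: 9.03
eef_pos: [538.2, -99.6, 285.2]
ee_rot: [0.062, 1.573, -0.061]
force: [-0.5, -0.3, -1.4]
width: 25.4
```

```bash
python3 snap.py w13;  python3 -c "
from h import *
c=load('w13.npz');cv2.imwrite('pics/c13.png',cv2.resize(c['image'][190:250,250:330,::-1],None,fx=10,fy=10,interpolation=cv2.INTER_CUBIC)[:600])"
```

```text
t 9.08 pos [538.64 -99.71 285.89] x [-1.4e-03  3.0e-04 -1.0e+00] y [7.830e-02 9.969e-01 2.000e-04] F [-0.55  0.43 -1.57] T [-0.006  0.02   0.043] w 25.7 q [-0.263  0.308  1.903 -0.     0.932 -1.755]
[[325.2, 0.0, 288.1], [0.0, 325.2, 213.2], [0.0, 0.0, 1.0]] [470.4 -93.5 253.8] [-0.216 -0.2    1.483]
```

View pics/c13.png

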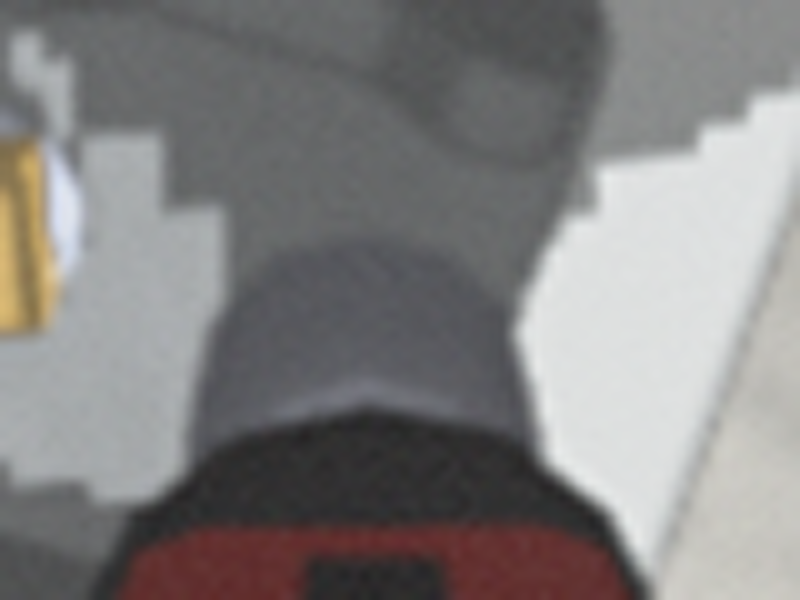

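move_arm([
  {"tx": 0,"ty": 0,"tz": -0.006,"rx": 0,"ry": 0,"rz": 0,"hand": 0},
  {"tx": 0,"ty": 0,"tz": -0.012,"rx": 0,"ry": 0,"rz": 0,"hand": 0},
  {"tx": 0,"ty": 0,"tz": -0.018,"rx": 0,"ry": 0,"rz": 0,"hand": 0},
  {"tx": 0,"ty": 0,"tz": -0.024,"rx": 0,"ry": 0,"rz": 0,"hand": 0},
  {"tx": 0,"ty": 0,"tz": -0.024,"rx": 0,"ry": 0,"rz": 0,"hand": 0},
])

```text
time: 9.5
eef_pos: [538.9, -99.8, 280.5]
ee_rot: [0.062, 1.57, -0.062]
force: [0.6, -0.5, -1.5]
width: 25.3
```

move_arm([
  {"tx": 0,"ty": 0,"tz": -0.004,"rx": 0,"ry": 0,"rz": 0,"hand": 0},
  {"tx": 0,"ty": 0,"tz": -0.008,"rx": 0,"ry": 0,"rz": 0,"hand": 0},
  {"tx": 0,"ty": 0,"tz": -0.012,"rx": 0,"ry": 0,"rz": 0,"hand": 0},
  {"tx": 0,"ty": 0,"tz": -0.012,"rx": 0,"ry": 0,"rz": 0,"hand": 0},
  {"tx": 0,"ty": 0,"tz": -0.012,"rx": 0,"ry": 0,"rz": 0,"hand": 0},
])

```text
time: 9.92
eef_pos: [538.9, -99.8, 277.6]
ee_rot: [0.062, 1.57, -0.062]
force: [0.2, -0.5, -0.6]
width: 25.7
```

move_arm([
  {"tx": 0,"ty": 0,"tz": -0.004,"rx": 0,"ry": 0,"rz": 0,"hand": 0},
  {"tx": 0,"ty": 0,"tz": -0.008,"rx": 0,"ry": 0,"rz": 0,"hand": 0},
  {"tx": 0,"ty": 0,"tz": -0.008,"rx": 0,"ry": 0,"rz": 0,"hand": 0},
  {"tx": 0,"ty": 0,"tz": -0.008,"rx": 0,"ry": 0,"rz": 0,"hand": 0},
  {"tx": 0,"ty": 0,"tz": -0.008,"rx": 0,"ry": 0,"rz": 0,"hand": 0},
])

```text
time: 10.33
eef_pos: [538.9, -99.8, 275.6]
ee_rot: [0.061, 1.57, -0.062]
force: [0.7, 0.8, -2.4]
width: 24.9
```

move_arm([
  {"tx": 0,"ty": 0,"tz": -0.004,"rx": 0,"ry": 0,"rz": 0,"hand": 0},
  {"tx": 0,"ty": 0,"tz": -0.004,"rx": 0,"ry": 0,"rz": 0,"hand": 0},
  {"tx": 0,"ty": 0,"tz": -0.004,"rx": 0,"ry": 0,"rz": 0,"hand": 0},
  {"tx": 0,"ty": 0,"tz": -0.004,"rx": 0,"ry": 0,"rz": 0,"hand": 0},
  {"tx": 0,"ty": 0,"tz": -0.004,"rx": 0,"ry": 0,"rz": 0,"hand": 0},
])

```text
time: 10.75
eef_pos: [538.9, -99.8, 274.7]
ee_rot: [0.062, 1.57, -0.062]
force: [1.3, -1.1, -1.9]
width: 25.8
```

move_arm([
  {"tx": 0,"ty": 0,"tz": -0.003,"rx": 0,"ry": 0,"rz": 0,"hand": 0},
  {"tx": 0,"ty": 0,"tz": -0.003,"rx": 0,"ry": 0,"rz": 0,"hand": 0},
  {"tx": 0,"ty": 0,"tz": -0.003,"rx": 0,"ry": 0,"rz": 0,"hand": 0},
  {"tx": 0,"ty": 0,"tz": -0.003,"rx": 0,"ry": 0,"rz": 0,"hand": 0},
  {"tx": 0,"ty": 0,"tz": -0.003,"rx": 0,"ry": 0,"rz": 0,"hand": 0},
])

```text
time: 11.17
eef_pos: [538.9, -99.8, 274.0]
ee_rot: [0.062, 1.57, -0.062]
force: [0.5, 0.2, -1.1]
width: 25.4
```

move_arm([
  {"tx": 0,"ty": 0,"tz": -0.003,"rx": 0,"ry": 0,"rz": 0,"hand": 0},
  {"tx": 0,"ty": 0,"tz": -0.003,"rx": 0,"ry": 0,"rz": 0,"hand": 0},
  {"tx": 0,"ty": 0,"tz": -0.003,"rx": 0,"ry": 0,"rz": 0,"hand": 0},
  {"tx": 0,"ty": 0,"tz": -0.003,"rx": 0,"ry": 0,"rz": 0,"hand": 0},
  {"tx": 0,"ty": 0,"tz": -0.003,"rx": 0,"ry": 0,"rz": 0,"hand": 0},
])

```text
time: 11.58
eef_pos: [538.9, -99.8, 273.2]
ee_rot: [0.062, 1.57, -0.062]
force: [0.9, -0.6, -1.0]
width: 25.5
```

move_arm([
  {"tx": 0,"ty": 0,"tz": -0.003,"rx": 0,"ry": 0,"rz": 0,"hand": 0},
  {"tx": 0,"ty": 0,"tz": -0.003,"rx": 0,"ry": 0,"rz": 0,"hand": 0},
  {"tx": 0,"ty": 0,"tz": -0.003,"rx": 0,"ry": 0,"rz": 0,"hand": 0},
  {"tx": 0,"ty": 0,"tz": -0.003,"rx": 0,"ry": 0,"rz": 0,"hand": 0},
  {"tx": 0,"ty": 0,"tz": -0.003,"rx": 0,"ry": 0,"rz": 0,"hand": 0},
])

```text
time: 12.0
eef_pos: [538.9, -99.8, 272.4]
ee_rot: [0.062, 1.57, -0.062]
force: [0.9, -0.0, -1.0]
width: 25.6
```

move_arm([
  {"tx": 0,"ty": 0,"tz": -0.003,"rx": 0,"ry": 0,"rz": 0,"hand": 0},
  {"tx": 0,"ty": 0,"tz": -0.003,"rx": 0,"ry": 0,"rz": 0,"hand": 0},
  {"tx": 0,"ty": 0,"tz": -0.003,"rx": 0,"ry": 0,"rz": 0,"hand": 0},
  {"tx": 0,"ty": 0,"tz": -0.003,"rx": 0,"ry": 0,"rz": 0,"hand": 0},
  {"tx": 0,"ty": 0,"tz": -0.003,"rx": 0,"ry": 0,"rz": 0,"hand": 0},
])

```text
time: 12.42
eef_pos: [538.9, -99.8, 271.9]
ee_rot: [0.062, 1.57, -0.062]
force: [-0.2, 0.0, 1.8]
width: 25.7
```

```bash
python3 snap.py w14;  python3 -c "
from h import *
c=load('w14.npz');cv2.imwrite('pics/c14.png',cv2.resize(c['image'][190:250,250:330,::-1],None,fx=10,fy=10,interpolation=cv2.INTER_CUBIC)[:600])"
```

```text
t 12.47 pos [538.93 -99.79 271.91] x [ 3.e-04 -1.e-04 -1.e+00] y [ 7.840e-02  9.969e-01 -1.000e-04] F [ 0.43 -0.27  2.02] T [ 0.04  -0.082  0.014] w 25.5 q [-0.263  0.329  1.91  -0.     0.903 -1.755]
[[325.2, 0.0, 288.1], [0.0, 325.2, 213.2], [0.0, 0.0, 1.0]] [471.3 -93.7 240.3] [-0.219 -0.202  1.483]
```

View pics/c14.png

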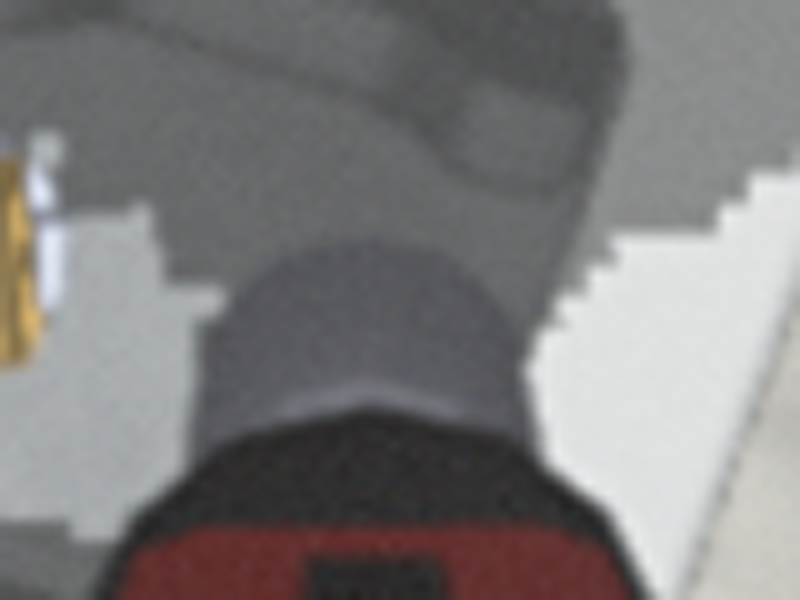

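Bottom felt at TCP z 271.9, about 11.4 mm over the head. Now building the push up gradually to learn the stiffness.

move_arm([
  {"tx": 0,"ty": 0,"tz": -0.002,"rx": 0,"ry": 0,"rz": 0,"hand": 0},
  {"tx": 0,"ty": 0,"tz": -0.003,"rx": 0,"ry": 0,"rz": 0,"hand": 0},
  {"tx": 0,"ty": 0,"tz": -0.003,"rx": 0,"ry": 0,"rz": 0,"hand": 0},
  {"tx": 0,"ty": 0,"tz": -0.003,"rx": 0,"ry": 0,"rz": 0,"hand": 0},
  {"tx": 0,"ty": 0,"tz": -0.003,"rx": 0,"ry": 0,"rz": 0,"hand": 0},
])

```text
time: 12.88
eef_pos: [539.1, -99.8, 271.8]
ee_rot: [0.061, 1.57, -0.062]
force: [-1.7, 0.5, 5.7]
width: 25.5
```

move_arm([
  {"tx": 0,"ty": 0,"tz": -0.002,"rx": 0,"ry": 0,"rz": 0,"hand": 0},
  {"tx": 0,"ty": 0,"tz": -0.004,"rx": 0,"ry": 0,"rz": 0,"hand": 0},
  {"tx": 0,"ty": 0,"tz": -0.006,"rx": 0,"ry": 0,"rz": 0,"hand": 0},
  {"tx": 0,"ty": 0,"tz": -0.007,"rx": 0,"ry": 0,"rz": 0,"hand": 0},
  {"tx": 0,"ty": 0,"tz": -0.007,"rx": 0,"ry": 0,"rz": 0,"hand": 0},
])

```text
time: 13.3
eef_pos: [539.3, -99.9, 271.7]
ee_rot: [0.061, 1.57, -0.062]
force: [-3.0, 1.3, 14.9]
width: 25.3
```

```bash
cat > st.py <<'E'
from cell import env
from h import *
s=env.sense();m=R.from_rotvec(s["ee_rot"]).as_matrix()
print(round(float(s["time"]),2),np.round(s["eef_pos"],2),"yaw",round(np.degrees(np.arctan2(m[1,1],m[0,1])),2),"F",np.round(s["force"],1),"T",np.round(s["torque"],3),"q",np.round(s["joints"],3))
E
python3 st.py
```

```text
13.3 [539.34 -99.87 271.69] yaw 85.51 F [-3.   1.3 14.9] T [0.286 0.795 0.027] q [-0.262  0.33   1.909 -0.     0.903 -1.755]
```

move_arm([
  {"tx": 0,"ty": 0,"tz": -0.002,"rx": 0,"ry": 0,"rz": 0,"hand": 0},
  {"tx": 0,"ty": 0,"tz": -0.004,"rx": 0,"ry": 0,"rz": 0,"hand": 0},
  {"tx": 0,"ty": 0,"tz": -0.004,"rx": 0,"ry": 0,"rz": 0,"hand": 0},
  {"tx": 0,"ty": 0,"tz": -0.004,"rx": 0,"ry": 0,"rz": 0,"hand": 0},
  {"tx": 0,"ty": 0,"tz": -0.004,"rx": 0,"ry": 0,"rz": 0,"hand": 0},
])

```text
time: 13.72
eef_pos: [539.5, -99.9, 271.6]
ee_rot: [0.061, 1.57, -0.062]
force: [-4.5, 0.7, 17.9]
width: 25.7
```

move_arm([
  {"tx": 0,"ty": 0,"tz": 0,"rx": 0,"ry": 0,"rz": -0.03,"hand": 0},
  {"tx": 0,"ty": 0,"tz": 0,"rx": 0,"ry": 0,"rz": -0.06,"hand": 0},
  {"tx": 0,"ty": 0,"tz": 0,"rx": 0,"ry": 0,"rz": -0.09,"hand": 0},
  {"tx": 0,"ty": 0,"tz": 0,"rx": 0,"ry": 0,"rz": -0.12,"hand": 0},
  {"tx": 0,"ty": 0,"tz": 0,"rx": 0,"ry": 0,"rz": -0.12,"hand": 0},
])

```text
time: 14.13
eef_pos: [539.8, -99.8, 271.6]
ee_rot: [0.21, 1.559, -0.21]
force: [-3.1, 0.6, 17.7]
width: 25.4
```

```bash
python3 st.py
```

```text
14.13 [539.77 -99.84 271.57] yaw 74.63 F [-3.1  0.6 17.7] T [0.403 0.881 0.089] q [-0.262  0.33   1.908  0.     0.901 -1.565]
```

move_arm([
  {"tx": 0,"ty": 0,"tz": -0.0015,"rx": 0,"ry": 0,"rz": -0.03,"hand": 0},
  {"tx": 0,"ty": 0,"tz": -0.002,"rx": 0,"ry": 0,"rz": -0.07,"hand": 0},
  {"tx": 0,"ty": 0,"tz": -0.0025,"rx": 0,"ry": 0,"rz": -0.11,"hand": 0},
  {"tx": 0,"ty": 0,"tz": -0.003,"rx": 0,"ry": 0,"rz": -0.15,"hand": 0},
  {"tx": 0,"ty": 0,"tz": -0.003,"rx": 0,"ry": 0,"rz": -0.18,"hand": 0},
])

```text
time: 14.55
eef_pos: [540.1, -99.8, 271.3]
ee_rot: [0.433, 1.525, -0.432]
force: [-3.1, 2.0, 18.5]
width: 25.4
```

```bash
python3 st.py
```

```text
14.55 [540.05 -99.79 271.29] yaw 58.36 F [-3.1  2.  18.5] T [0.457 0.859 0.075] q [-2.620e-01  3.310e-01  1.908e+00  1.000e-03  9.000e-01 -1.281e+00]
```

move_arm([
  {"tx": 0,"ty": 0,"tz": -0.0008,"rx": 0,"ry": 0,"rz": -0.05,"hand": 0},
  {"tx": -0.001,"ty": 0,"tz": -0.0012,"rx": 0,"ry": 0,"rz": -0.1,"hand": 0},
  {"tx": -0.001,"ty": 0,"tz": -0.0016,"rx": 0,"ry": 0,"rz": -0.15,"hand": 0},
  {"tx": -0.001,"ty": 0,"tz": -0.002,"rx": 0,"ry": 0,"rz": -0.2,"hand": 0},
  {"tx": -0.001,"ty": 0,"tz": -0.0023,"rx": 0,"ry": 0,"rz": -0.25,"hand": 0},
])

```text
time: 14.97
eef_pos: [540.2, -99.8, 270.9]
ee_rot: [0.739, 1.438, -0.736]
force: [-2.8, 3.4, 19.9]
width: 25.2
```

```bash
python3 st.py
```

```text
14.97 [540.2  -99.84 270.92] yaw 35.8 F [-2.8  3.4 19.9] T [0.431 0.662 0.097] q [-2.620e-01  3.310e-01  1.908e+00  1.000e-03  8.980e-01 -8.870e-01]
```

move_arm([
  {"tx": 0,"ty": 0,"tz": -0.0003,"rx": 0,"ry": 0,"rz": -0.05,"hand": 0},
  {"tx": -0.001,"ty": 0.001,"tz": -0.0006,"rx": 0,"ry": 0,"rz": -0.1,"hand": 0},
  {"tx": -0.001,"ty": 0.001,"tz": -0.0009,"rx": 0,"ry": 0,"rz": -0.15,"hand": 0},
  {"tx": -0.001,"ty": 0.001,"tz": -0.0012,"rx": 0,"ry": 0,"rz": -0.2,"hand": 0},
  {"tx": -0.001,"ty": 0.001,"tz": -0.0015,"rx": 0,"ry": 0,"rz": -0.25,"hand": 0},
])

```text
time: 15.38
eef_pos: [540.4, -99.9, 270.6]
ee_rot: [1.037, 1.305, -1.034]
force: [-1.9, 0.5, 17.1]
width: 25.1
```

```bash
python3 st.py
```

```text
15.38 [540.35 -99.89 270.64] yaw 13.31 F [-1.9  0.5 17.1] T [0.248 0.478 0.099] q [-0.262  0.332  1.909  0.     0.895 -0.494]
```

move_arm([
  {"tx": 0,"ty": 0,"tz": -0.0015,"rx": 0,"ry": 0,"rz": -0.05,"hand": 0},
  {"tx": -0.001,"ty": 0,"tz": -0.002,"rx": 0,"ry": 0,"rz": -0.1,"hand": 0},
  {"tx": -0.001,"ty": 0,"tz": -0.0025,"rx": 0,"ry": 0,"rz": -0.15,"hand": 0},
  {"tx": -0.001,"ty": 0,"tz": -0.0028,"rx": 0,"ry": 0,"rz": -0.2,"hand": 0},
  {"tx": -0.001,"ty": 0,"tz": -0.0032,"rx": 0,"ry": 0,"rz": -0.25,"hand": 0},
])

```text
time: 15.8
eef_pos: [540.4, -100.2, 270.2]
ee_rot: [1.328, 1.123, -1.322]
force: [-1.8, 0.0, 18.7]
width: 25.1
```

```bash
python3 st.py
```

```text
15.8 [ 540.43 -100.15  270.18] yaw -9.17 F [-1.8  0.  18.7] T [0.063 0.383 0.107] q [-2.620e-01  3.320e-01  1.909e+00 -1.000e-03  8.930e-01 -1.020e-01]
```

move_arm([
  {"tx": 0,"ty": 0,"tz": -0.0006,"rx": 0,"ry": 0,"rz": -0.05,"hand": 0},
  {"tx": 0,"ty": 0,"tz": -0.001,"rx": 0,"ry": 0,"rz": -0.1,"hand": 0},
  {"tx": 0,"ty": 0,"tz": -0.0013,"rx": 0,"ry": 0,"rz": -0.15,"hand": 0},
  {"tx": 0,"ty": 0,"tz": -0.0016,"rx": 0,"ry": 0,"rz": -0.2,"hand": 0},
  {"tx": 0,"ty": 0,"tz": -0.0019,"rx": 0,"ry": 0,"rz": -0.25,"hand": 0},
])

```text
time: 16.22
eef_pos: [540.5, -100.4, 269.8]
ee_rot: [1.606, 0.889, -1.597]
force: [-2.0, -0.7, 18.0]
width: 25.4
```

```bash
python3 st.py
```

```text
16.22 [ 540.51 -100.45  269.82] yaw -31.65 F [-2.  -0.7 18. ] T [-0.207  0.413  0.104] q [-0.263  0.333  1.909 -0.002  0.892  0.291]
```

move_arm([
  {"tx": 0,"ty": 0,"tz": -0.001,"rx": 0,"ry": 0,"rz": -0.05,"hand": 0},
  {"tx": 0,"ty": 0,"tz": -0.0014,"rx": 0,"ry": 0,"rz": -0.1,"hand": 0},
  {"tx": 0,"ty": 0,"tz": -0.0018,"rx": 0,"ry": 0,"rz": -0.15,"hand": 0},
  {"tx": 0,"ty": 0,"tz": -0.0021,"rx": 0,"ry": 0,"rz": -0.2,"hand": 0},
  {"tx": 0,"ty": 0,"tz": -0.0024,"rx": 0,"ry": 0,"rz": -0.25,"hand": 0},
])

```text
time: 16.63
eef_pos: [540.5, -100.8, 269.4]
ee_rot: [1.866, 0.596, -1.856]
force: [-1.6, -1.9, 19.0]
width: 25.2
```

```bash
python3 st.py
```

```text
16.63 [ 540.54 -100.81  269.4 ] yaw -54.13 F [-1.6 -1.9 19. ] T [-0.474  0.526  0.092] q [-0.263  0.334  1.909 -0.003  0.891  0.683]
```

move_arm([
  {"tx": 0,"ty": 0,"tz": -0.0006,"rx": 0,"ry": 0,"rz": -0.05,"hand": 0},
  {"tx": 0,"ty": -0.001,"tz": -0.001,"rx": 0,"ry": 0,"rz": -0.1,"hand": 0},
  {"tx": 0,"ty": -0.001,"tz": -0.0013,"rx": 0,"ry": 0,"rz": -0.15,"hand": 0},
  {"tx": 0,"ty": -0.001,"tz": -0.0016,"rx": 0,"ry": 0,"rz": -0.2,"hand": 0},
  {"tx": 0,"ty": -0.001,"tz": -0.0019,"rx": 0,"ry": 0,"rz": -0.25,"hand": 0},
])

```text
time: 17.05
eef_pos: [540.4, -101.2, 269.0]
ee_rot: [2.101, 0.24, -2.089]
force: [-3.7, -2.9, 21.2]
width: 25.4
```

```bash
python3 st.py
```

```text
17.05 [ 540.41 -101.25  268.98] yaw -76.62 F [-3.7 -2.9 21.2] T [-0.634  0.707  0.143] q [-0.264  0.334  1.909 -0.004  0.891  1.076]
```

move_arm([
  {"tx": 0,"ty": 0,"tz": 0,"rx": 0,"ry": 0,"rz": -0.05,"hand": 0},
  {"tx": 0,"ty": -0.001,"tz": 0,"rx": 0,"ry": 0,"rz": -0.1,"hand": 0},
  {"tx": 0,"ty": -0.001,"tz": -0.0003,"rx": 0,"ry": 0,"rz": -0.15,"hand": 0},
  {"tx": 0,"ty": -0.001,"tz": -0.0007,"rx": 0,"ry": 0,"rz": -0.2,"hand": 0},
  {"tx": 0,"ty": -0.001,"tz": -0.001,"rx": 0,"ry": 0,"rz": -0.25,"hand": 0},
])

```text
time: 17.47
eef_pos: [540.1, -101.4, 268.5]
ee_rot: [-2.146, 0.175, 2.134]
force: [-3.7, -2.5, 20.2]
width: 25.5
```

```bash
python3 st.py
```

```text
17.47 [ 540.14 -101.38  268.51] yaw -99.13 F [-3.7 -2.5 20.2] T [-0.546  0.864  0.088] q [-0.264  0.335  1.91  -0.003  0.891  1.468]
```

move_arm([
  {"tx": 0,"ty": 0,"tz": -0.0003,"rx": 0,"ry": 0,"rz": -0.05,"hand": 0},
  {"tx": -0.001,"ty": 0,"tz": -0.0006,"rx": 0,"ry": 0,"rz": -0.1,"hand": 0},
  {"tx": -0.001,"ty": 0,"tz": -0.0009,"rx": 0,"ry": 0,"rz": -0.15,"hand": 0},
  {"tx": -0.001,"ty": 0,"tz": -0.0011,"rx": 0,"ry": 0,"rz": -0.2,"hand": 0},
  {"tx": -0.001,"ty": 0,"tz": -0.0013,"rx": 0,"ry": 0,"rz": -0.25,"hand": 0},
])

```text
time: 17.88
eef_pos: [539.8, -101.5, 268.1]
ee_rot: [-1.916, 0.544, 1.905]
force: [-3.9, -2.8, 20.7]
width: 25.6
```

```bash
python3 st.py
```

```text
17.88 [ 539.77 -101.49  268.15] yaw -121.61 F [-3.9 -2.8 20.7] T [-0.679  0.884  0.059] q [-0.264  0.335  1.91  -0.004  0.89   1.861]
```

move_arm([
  {"tx": 0,"ty": 0,"tz": -0.0003,"rx": 0,"ry": 0,"rz": -0.05,"hand": 0},
  {"tx": -0.001,"ty": 0,"tz": -0.0006,"rx": 0,"ry": 0,"rz": -0.1,"hand": 0},
  {"tx": -0.001,"ty": 0,"tz": -0.0009,"rx": 0,"ry": 0,"rz": -0.15,"hand": 0},
  {"tx": -0.001,"ty": 0,"tz": -0.0011,"rx": 0,"ry": 0,"rz": -0.2,"hand": 0},
  {"tx": -0.001,"ty": 0,"tz": -0.0013,"rx": 0,"ry": 0,"rz": -0.25,"hand": 0},
])

```text
time: 18.3
eef_pos: [539.3, -101.5, 267.8]
ee_rot: [-1.66, 0.847, 1.649]
force: [-4.1, -2.0, 19.3]
width: 25.4
```

```bash
python3 st.py
```

```text
18.3 [ 539.34 -101.52  267.75] yaw -144.11 F [-4.1 -2.  19.3] T [-0.577  0.986  0.122] q [-0.265  0.335  1.911 -0.004  0.89   2.253]
```

move_arm([
  {"tx": 0,"ty": 0,"tz": -0.0003,"rx": 0,"ry": 0,"rz": -0.05,"hand": 0},
  {"tx": -0.001,"ty": 0,"tz": -0.0006,"rx": 0,"ry": 0,"rz": -0.1,"hand": 0},
  {"tx": -0.001,"ty": 0,"tz": -0.0009,"rx": 0,"ry": 0,"rz": -0.15,"hand": 0},
  {"tx": -0.001,"ty": 0,"tz": -0.0009,"rx": 0,"ry": 0,"rz": -0.2,"hand": 0},
  {"tx": -0.001,"ty": 0,"tz": -0.0009,"rx": 0,"ry": 0,"rz": -0.25,"hand": 0},
])

```text
time: 18.72
eef_pos: [539.0, -101.4, 267.5]
ee_rot: [-1.384, 1.09, 1.375]
force: [-3.5, -3.0, 20.4]
width: 25.6
```

```bash
python3 st.py
```

```text
18.72 [ 538.97 -101.39  267.48] yaw -166.61 F [-3.5 -3.  20.4] T [-0.51   1.014  0.101] q [-0.265  0.335  1.912 -0.004  0.89   2.646]
```

move_arm([
  {"tx": 0,"ty": 0,"tz": 0,"rx": 0,"ry": 0,"rz": -0.03,"hand": 0},
  {"tx": 0,"ty": 0,"tz": 0,"rx": 0,"ry": 0,"rz": -0.06,"hand": 0},
  {"tx": 0,"ty": 0,"tz": 0,"rx": 0,"ry": 0,"rz": -0.08,"hand": 0},
  {"tx": 0,"ty": 0,"tz": 0,"rx": 0,"ry": 0,"rz": -0.08,"hand": 0},
  {"tx": 0,"ty": 0,"tz": 0,"rx": 0,"ry": 0,"rz": -0.08,"hand": 0},
])

```text
time: 19.13
eef_pos: [538.9, -101.3, 267.5]
ee_rot: [-1.295, 1.155, 1.287]
force: [-3.8, -2.7, 20.0]
width: 25.6
```

```bash
python3 st.py
```

```text
19.13 [ 538.93 -101.31  267.48] yaw -173.61 F [-3.8 -2.7 20. ] T [-0.465  1.051  0.045] q [-0.265  0.335  1.912 -0.003  0.89   2.768]
```

z stayed at 267.48 through the last 7° of turning, so the screw is home. Now easing off the push before letting go.

move_arm([
  {"tx": 0,"ty": 0,"tz": 0.004,"rx": 0,"ry": 0,"rz": 0,"hand": 0},
  {"tx": 0,"ty": 0,"tz": 0.008,"rx": 0,"ry": 0,"rz": 0,"hand": 0},
  {"tx": 0,"ty": 0,"tz": 0.012,"rx": 0,"ry": 0,"rz": 0,"hand": 0},
  {"tx": 0,"ty": 0,"tz": 0.014,"rx": 0,"ry": 0,"rz": 0,"hand": 0},
  {"tx": 0,"ty": 0,"tz": 0.014,"rx": 0,"ry": 0,"rz": 0,"hand": 0},
])

```text
time: 19.55
eef_pos: [538.4, -101.1, 267.7]
ee_rot: [-1.295, 1.154, 1.286]
force: [1.5, -5.3, 5.3]
width: 25.8
```

```bash
python3 st.py
```

```text
19.55 [ 538.45 -101.14  267.69] yaw -173.64 F [ 1.5 -5.3  5.3] T [-1.17  -0.303 -0.016] q [-0.265  0.334  1.914 -0.003  0.89   2.768]
```

move_arm([
  {"tx": 0,"ty": -0.002,"tz": 0.002,"rx": 0,"ry": 0,"rz": 0,"hand": 0},
  {"tx": 0,"ty": -0.004,"tz": 0.003,"rx": 0,"ry": 0,"rz": 0,"hand": 0},
  {"tx": 0,"ty": -0.004,"tz": 0.003,"rx": 0,"ry": 0,"rz": 0,"hand": 0},
  {"tx": 0,"ty": -0.004,"tz": 0.003,"rx": 0,"ry": 0,"rz": 0,"hand": 0},
  {"tx": 0,"ty": -0.004,"tz": 0.003,"rx": 0,"ry": 0,"rz": 0,"hand": 0},
])

```text
time: 19.97
eef_pos: [538.4, -101.6, 267.7]
ee_rot: [-1.293, 1.154, 1.286]
force: [3.7, -3.7, 2.1]
width: 25.1
```

```bash
python3 st.py
```

```text
19.97 [ 538.4  -101.58  267.75] yaw -173.67 F [ 3.7 -3.7  2.1] T [-0.934 -0.73   0.03 ] q [-2.660e-01  3.340e-01  1.913e+00 -1.000e-03  8.900e-01  2.766e+00]
```

move_arm([
  {"tx": 0.002,"ty": -0.003,"tz": 0.001,"rx": 0,"ry": 0,"rz": 0,"hand": 0},
  {"tx": 0.004,"ty": -0.006,"tz": 0.001,"rx": 0,"ry": 0,"rz": 0,"hand": 0},
  {"tx": 0.004,"ty": -0.006,"tz": 0.001,"rx": 0,"ry": 0,"rz": 0,"hand": 0},
  {"tx": 0.004,"ty": -0.006,"tz": 0.001,"rx": 0,"ry": 0,"rz": 0,"hand": 0},
  {"tx": 0.004,"ty": -0.006,"tz": 0.001,"rx": 0,"ry": 0,"rz": 0,"hand": 0},
])

```text
time: 20.38
eef_pos: [538.8, -102.3, 267.7]
ee_rot: [-1.29, 1.154, 1.288]
force: [3.8, -0.2, 2.9]
width: 25.3
```

```bash
python3 st.py
```

```text
20.38 [ 538.82 -102.32  267.73] yaw -173.71 F [ 3.8 -0.2  2.9] T [-0.221 -0.993  0.084] q [-2.670e-01  3.350e-01  1.911e+00  1.000e-03  8.940e-01  2.764e+00]
```

Good enough, now opening to 0.7.

move_arm([
  {"tx": 0.003,"ty": 0,"tz": 0,"rx": 0,"ry": 0,"rz": 0,"hand": 0},
  {"tx": 0.003,"ty": 0,"tz": 0,"rx": 0,"ry": 0,"rz": 0,"hand": 0.33},
  {"tx": 0.003,"ty": 0,"tz": 0,"rx": 0,"ry": 0,"rz": 0,"hand": 0.4},
  {"tx": 0.003,"ty": 0,"tz": 0,"rx": 0,"ry": 0,"rz": 0,"hand": 0.6},
  {"tx": 0.003,"ty": 0,"tz": 0,"rx": 0,"ry": 0,"rz": 0,"hand": 0.7},
])

```text
time: 20.8
eef_pos: [537.8, -102.1, 266.2]
ee_rot: [-1.286, 1.157, 1.294]
force: [-0.2, 0.0, 0.0]
width: 57.4
```

```bash
python3 snap.py w15
```

```text
t 20.85 pos [ 538.06 -102.18  266.47] x [-0.0035  0.0011 -1.    ] y [-0.994  -0.1098  0.0033] F [ 1.05 -0.06 -0.37] T [0.049 0.002 0.028] w 59.8 q [-0.267  0.337  1.912  0.     0.896  2.764]
[[325.2, 0.0, 288.1], [0.0, 325.2, 213.2], [0.0, 0.0, 1.0]] [ 544.7 -168.4  234.5] [-0.028  0.41  -3.005]
```

View pics/w15.png

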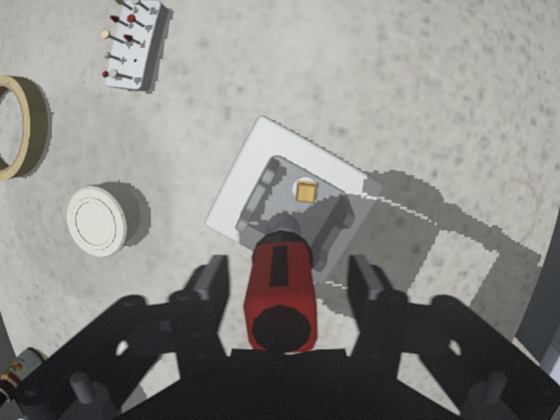

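Fingers are clear and the driver stands at wrist (283,300). Raising straight up.

move_arm([
  {"tx": 0,"ty": 0,"tz": 0.05,"rx": 0,"ry": 0,"rz": 0,"hand": 0.7},
  {"tx": 0,"ty": 0,"tz": 0.15,"rx": 0,"ry": 0,"rz": 0,"hand": 0.7},
  {"tx": 0,"ty": 0,"tz": 0.28,"rx": 0,"ry": 0,"rz": 0,"hand": 0.7},
  {"tx": 0,"ty": 0,"tz": 0.42,"rx": 0,"ry": 0,"rz": 0,"hand": 0.7},
  {"tx": 0,"ty": 0,"tz": 0.55,"rx": 0,"ry": 0,"rz": 0,"hand": 0.7},
])

```text
time: 21.27
eef_pos: [538.7, -102.4, 407.3]
ee_rot: [-1.29, 1.155, 1.29]
force: [0.4, -0.0, -0.2]
width: 59.8
```

move_arm([
  {"tx": 0,"ty": 0.1,"tz": 0.05,"rx": 0,"ry": 0,"rz": 0,"hand": 0.7},
  {"tx": 0,"ty": 0.2,"tz": 0.05,"rx": 0,"ry": 0,"rz": 0,"hand": 0.7},
  {"tx": 0,"ty": 0.26,"tz": 0.05,"rx": 0,"ry": 0,"rz": 0,"hand": 0.7},
  {"tx": 0,"ty": 0.26,"tz": 0.05,"rx": 0,"ry": 0,"rz": 0,"hand": 0.7},
  {"tx": 0,"ty": 0.26,"tz": 0.05,"rx": 0,"ry": 0,"rz": 0,"hand": 0.7},
])

```text
time: 21.68
eef_pos: [538.8, -37.0, 418.3]
ee_rot: [-1.292, 1.154, 1.291]
force: [-0.4, -0.6, -0.2]
width: 60.0
```

```bash
python3 snap.py w16; python3 snap.py s16 scene
```

```text
t 21.73 pos [538.91 -37.58 417.93] x [ 1.e-04 -7.e-04 -1.e+00] y [-0.9939 -0.1107  0.    ] F [0.12 0.4  0.33] T [-0.017 -0.01  -0.016] w 59.8 q [-1.500e-01  1.320e-01  1.821e+00 -1.000e-03  1.189e+00  2.881e+00]
[[325.2, 0.0, 288.1], [0.0, 325.2, 213.2], [0.0, 0.0, 1.0]] [ 546.1 -103.4  386.7] [-0.021  0.407 -3.003]
t 21.78 pos [538.95 -37.94 417.69] x [-2.e-04 -6.e-04 -1.e+00] y [-9.939e-01 -1.099e-01  3.000e-04] F [0.56 0.46 0.17] T [-0.013 -0.047 -0.009] w 59.4 q [-1.510e-01  1.330e-01  1.821e+00 -1.000e-03  1.188e+00  2.881e+00]
[[538.8, 0.0, 292.1], [0.0, 538.8, 206.0], [0.0, 0.0, 1.0]] [-229.9  314.9 1175.2] [ 0.426 -0.728 -1.962]
```

View pics/w16.png

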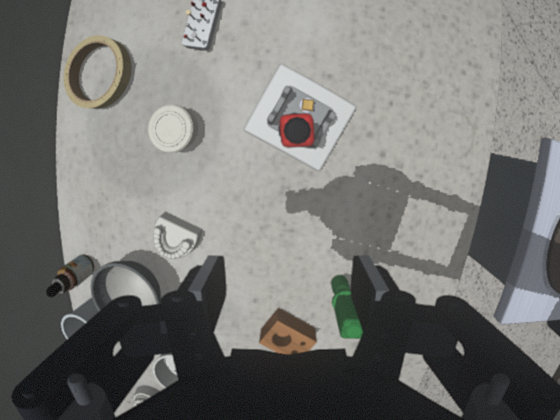

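View pics/s16.png

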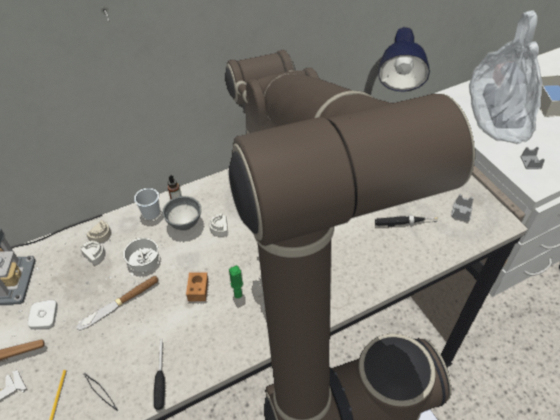

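The driver stands on the proud screw at wrist (297,130), nearly directly below the camera. Checking its lean and height.

Run:
```python
from h import *
c=load("w16.npz");h2=cv2.cvtColor(c["image"],cv2.COLOR_RGB2HSV)
s2=((h2[...,2]<70)).astype(np.uint8);s2[:115]=0;s2[147:]=0;s2[:,:280]=0;s2[:,314:]=0
k,l,st,ce=cv2.connectedComponentsWithStats(s2);j=1+st[1:,4].argmax();print(ce[j],st[j])
y,x=np.nonzero(l==j);P=pts(c,x,y,True);print("cap z",np.median(P[:,2]),"xy",plane(c,*ce[j],float(np.median(P[:,2])),True))
cv2.imwrite('pics/c16.png',cv2.resize(c['image'][60:180,235:365,::-1],None,fx=5,fy=5,interpolation=cv2.INTER_CUBIC)[:600])
# cap z in w5 for same
a=load("w5.npz");g=cv2.cvtColor(a["image"],cv2.COLOR_RGB2HSV);s=((g[...,2]<70)).astype(np.uint8);s[:113]=0;s[143:]=0;s[:,:268]=0;s[:,304:]=0
y,x=np.nonzero(s);print("cap z in stand",np.median(pts(a,x,y,True)[:,2]))
```

```text
[296.89919355 130.04233871] [285 118  25  25 496]
cap z 143.92523198230026 xy [ 539.51939659 -100.8106953   143.92523198]
cap z in stand 124.59810109731026
```

View pics/c16.png

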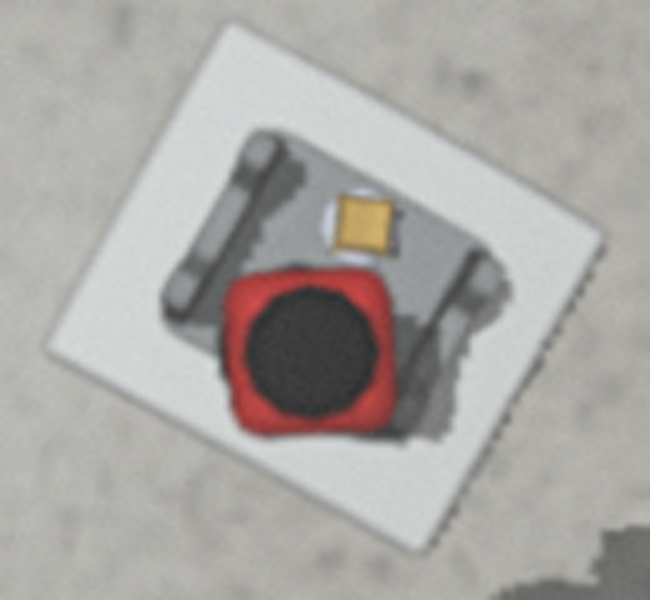

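The cap is 0.7 mm off the screw's measured axis. The mouth is at about z 29.3, roughly 11.5 mm below where the head's top should be once home. That matches the depth felt at the start. Handing in.

```bash
python3 -c "
from cell import job_done
print(job_done())"
```

```text
the job is handed in; nothing more can be done
None
```

I drove the proud screw home with the red nut driver, left the driver standing on it, and handed the job in at about 22 s. The hand-in reports no verdict, so what follows is from my own readings.

- **Driving:** I felt the socket bottom about 11.4 mm down over the head. I then turned clockwise 4.33 rad in a single grip, pushing about 18.5 to 22.6 N at each reading (force reading plus the driver's weight). I only read the force between moves, so peaks in between are not known.
- **Screw home:** It sank about 4.09 mm by tool height, keeping pace with the thread. The height then stayed the same through the last 7° of turning, so I stopped there.
- **Driver left standing:** After letting go, its cap is 0.7 mm off the screw's measured axis, which means almost no lean. The socket mouth is about 11.5 mm below where the head's top should be when home, and the gripper is clear of everything.
- **Bystanders:** The arm stayed well clear of them. The jaw casts, bur block, round box and green driver look undisturbed in the last views. I did not measure any of them again.
- **Disagreements:** My first colour mask put the screw 1.4 mm off in x; a tighter one agreed with the earlier overhead view. While driving there was a side force of up to about 5 N. A second easing move took out most of the y part, and about 4 N in x was left when I opened the fingers. The driver stayed standing.

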